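# Put the swapped bench bottles back on their own stands

### The arm

A 6-joint arm with a two-finger parallel gripper is mounted at the origin on a cart in front of the work surface, level with it; the furniture and walls round the work are solid. World frame = base frame: x ahead of the robot, y to its left, z up, the work surface at z = 0. Lengths are in mm, angles in rad, forces in N, time in s.
With the tool pointing down it reaches from about 275 to 1000 mm from the base axis. Payload 8.4 kg.
Tool frame: the origin (TCP) lies midway between the tips of the shut fingers; the grasp point (between the pads) lies 19 mm behind it; z points along the fingers, y is the line along which they close (so a half turn about z gives the same grasp; the last joint's range is limited). The gripper opens to 85 mm and grips with 20 to 120 N. Pads are 22 mm wide; open, the fingers measure 114 mm over their backs; the gripper's body (76 mm by 85 mm) begins 54 mm behind the grasp point. The pads swing forward as they close: fully open they stand 13 mm farther back than shut.
Start: joints at [1.172, 0.353, 1.633, -0, 1.155, -0.002], TCP at [241.542, 576.442, 231.281] pointing down, gripper open.
Joint ranges: [-2.63, 2.63], [-0.92, 2.1], [0.06, 2.66], [-1.3, 4.44], [0, 2.69], [-3.02, 3.02]. Speed limits (rad/s): [2.22, 2.22, 2.79, 3.14, 3.14, 3.14].

### API

Orientations are given as [roll, pitch, yaw] about the fixed x, y, z axes, in that order (R = Rz(yaw) Ry(pitch) Rx(roll)).
In Python, from rig import monitor, imaging, r gives the robot as it stands.
- The arm moves only by the tool drive_tool, never from a script. Its argument "plan" is a list of rows, each an object of numbers: "x", "y", "z": the shift along the tool's x, y, z in units of 50 mm (1.0 is 50 mm); "ax", "ay", "az": the turn, a rotation vector about the tool's x, y, z in units of 6 degrees (1.0 is 6 degrees); "hand": the finger opening in mm, from 0 to 85.4. In form: [{"x": .., "y": .., "z": .., "ax": .., "ay": .., "az": .., "hand": ..}, ...]. A call has 1 to 8 rows; each row is the pose to reach, as a shift and turn from the pose commanded when the call began, along the tool's axes at that moment; what a row does not reach only later rows make up. A row lasts 1/10 s, in which the tool goes at most 50 mm and 8.59 degrees, less where a joint would pass 70% of its speed; a pose out of reach is approached as far as the arm can. A call with a gripper value outside its range is refused whole. The fingers move at their own pace and stop on an object; "grip_force" is the grip in N (left out, the last holds). Time passes only in rows, so rows that repeat a pose let the fingers close. It gives the time, the measured TCP pose, the force, the opening and the grip force at its end, in the units of the state.
- monitor.sense(): the state, without advancing time (a new reading comes with each control period).
- imaging.grab_frame(name): name is "scene" or "top"; returns the picture (400x640x3 uint8, red, green, blue); there is no depth.
- imaging.camera_info(name): a dict with "mtx" (3x3 intrinsics, pixels), "R" (3x3) and "t" (3): a world point X has camera coordinates R X + t. Camera axes: x right, y down, z forward; pixel columns grow to the right and rows downward; lengths in mm; the calibration is good to about 2 mm. A picture is of the moment at which its call begins. camera_info takes no time and is no camera call.
- r.sign_off(): hands the job in; it is judged then, once.
The state is a dict: "clock": time; "qpos": joint angles; "qvel": joint speeds; "joint_efforts": joint torques, N m; "eef_pos": TCP position; "tcp_rot": TCP orientation; "contact_force": force on the tool from outside, world axes, zero at the start; "wrist_torque": the same for the moment, N m; "opening": opening from 0.0 (shut) to 1.0 (fully open); "grasp_force": force on a finger pad.
Only numpy, scipy, OpenCV 4.12 (cv2) and the standard library are available. Lean on these libraries where they do the work, as an engineer would, in place of code of your own. Each camera call takes 0.05 s, during which the arm holds its last target. There are 200 camera calls.

### The job

The four bench bottles have been put back on one another's stands. Set every bottle upright, centred in the ring of its own stand: the squat jar on the stand with one dot, the amber dropper bottle on the one with two dots, the white bottle with the pointed nozzle on the one with three and the black-capped bottle on the one with four. The stand without dots is free for parking a bottle on the way; never let a bottle tip over.

Things in the scene. Friction and masses are not known exactly. Their poses are not given: they have to be found in the camera images.
- squat_jar: Squat specimen jar with a wide ribbed screw cap, 52 mm in diameter and 64 mm tall, the shortest and widest of the four, about 60 g. The body is 48 mm in diameter; the cap, 52 mm, reaches from 48 to 64 mm above the underside and is firmly on; grip it across the cap (about 56 mm up). Starts upright on a stand. Origin: centre of its underside, z axis up its own axis. Round: grasp from any side.
- amber_dropper: Slim amber glass dropper bottle with a thin rubber teat on top, 31 mm in diameter and 87 mm tall, the thinnest of the four, about 55 g. The cylindrical body, to grip, reaches from the underside to about 50 mm up; above it the shoulder narrows to a collar of 18 mm and a teat of 14 mm. Starts upright on a stand. Origin: centre of its underside, z axis up its own axis. Round: grasp from any side.
- nozzle_bottle: Plain white plastic squeeze bottle with a long pointed conical nozzle, 40 mm in diameter and 118 mm tall, about 120 g. The rigid body, to grip, reaches from the underside to about 80 mm up, the nozzle from there to 118 mm. Starts upright on a stand. Origin: centre of its underside, z axis up its own axis. Round: grasp from any side.
- black_cap_bottle: White cylindrical bottle with a flat, wide black cap, 42 mm in diameter and 110 mm tall, about 120 g. The cap, 40 mm across, reaches from 90 to 110 mm and is firmly on; grip the bottle near its top, at the cap's lower edge (about 90 mm up), so that the palm stays clear of it. Starts upright on a stand. Origin: centre of its underside, z axis up its own axis. Round: grasp from any side.
- stand_one: Fixed grey plastic plate, 100 x 100 x 18 mm, flat on the bench, a thin black ring (62 mm across) round its centre and one black dot (11 mm wide) at the middle of each of the two edges at -x and +x. Origin: centre of its underside; the upper face, on which a bottle's underside rests, is 18 mm higher. x and y axes run along its edges.
- stand_two: Fixed grey plastic plate, 100 x 100 x 18 mm, flat on the bench, a thin black ring (62 mm across) round its centre and a row of two black dots (11 mm wide, 20 mm apart) along each of the two edges at -x and +x. Origin: centre of its underside; the upper face, on which a bottle's underside rests, is 18 mm higher. x and y axes run along its edges.
- stand_three: Fixed grey plastic plate, 100 x 100 x 18 mm, flat on the bench, a thin black ring (62 mm across) round its centre and a row of three black dots (11 mm wide, 20 mm apart) along each of the two edges at -x and +x. Origin: centre of its underside; the upper face, on which a bottle's underside rests, is 18 mm higher. x and y axes run along its edges.
- stand_four: Fixed grey plastic plate, 100 x 100 x 18 mm, flat on the bench, a thin black ring (62 mm across) round its centre and a row of four black dots (11 mm wide, 20 mm apart) along each of the two edges at -x and +x. Origin: centre of its underside; the upper face, on which a bottle's underside rests, is 18 mm higher. x and y axes run along its edges.
- stand_blank: Fixed grey plastic plate, 100 x 100 x 18 mm, flat on the bench, a thin black ring (62 mm across) round its centre and no dots. Empty at the start: the free place for parking a bottle on the way. Origin: centre of its underside; the upper face, on which a bottle's underside rests, is 18 mm higher. x and y axes run along its edges.
Things that resemble listed ones, but are neither listed nor needed, are in the scene too. Leave any brown look-alike of the stand_two alone.

How it is judged:
By the outcome, as a careful person would: the job done as asked, in the order asked, and still so for the second after the job is handed in, with the robot touching nothing.
It also fails if it takes over 128 s, if anything falls off the work surface, if the arm or the gripper's body presses on something with over 40 N, if the wrist force passes 120 N, or if a joint passes its speed limit or range.

## Working session

There is one attempt and no reset: what is moved stays moved. The work goes in short steps, Python scripts to look and compute and a tool call to move; the robot and the scene stay as the last step left them, time stands still between calls to the robot, and variables do not carry over. Pictures are saved under pics/ and viewed, at most 14 in all, crops included, and the job is handed in when it is done.

Besides the shell and the picture viewer there is one more tool, called after "Request:" by a JSON object that holds its "api" and its "payload", one argument or row to a line. drive_tool: Moves the arm, as the interface text tells. Its arguments: {"type":"object","properties":{"plan":{"type":"array","items":{"type":"object","properties":{"x":{"type":"number"},"y":{"type":"number"},"z":{"type":"number"},"ax":{"type":"number"},"ay":{"type":"number"},"az":{"type":"number"},"hand":{"type":"number"}}}},"grip_force":{"type":"number"}},"required":["plan"]}

```bash
mkdir -p pics
python3 - <<'E'
from rig import monitor, imaging, r
import cv2
for n in("scene","top"):
    im=imaging.grab_frame(n); cv2.imwrite(f"pics/{n}0.png",im[:,:,::-1])
    c=imaging.camera_info(n); print(n,c["mtx"].tolist(),(-c["R"].T@c["t"]).round(1))
s=monitor.sense();print(s["clock"],s["eef_pos"],s["tcp_rot"],s["contact_force"],s["opening"])
E
```

```text
scene [[369.15231145160476, 0.0, 318.6097392058561], [0.0, 369.15231145160476, 198.163844967522], [0.0, 0.0, 1.0]] [ 199.5 -558.2  588.1]
top [[417.0305619849921, 0.0, 318.96228627332675], [0.0, 417.0305619849921, 196.59944601437343], [0.0, 0.0, 1.0]] [ 320.2   18.  1037.4]
0.1 [241.36767979 576.03438181 230.63028602] [-3.14031417e+00 -9.85011795e-06  2.74482857e+00] [-0.09966229 -0.71630985 -0.11432709] 0.9993077765508254
```

View pics/scene0.png

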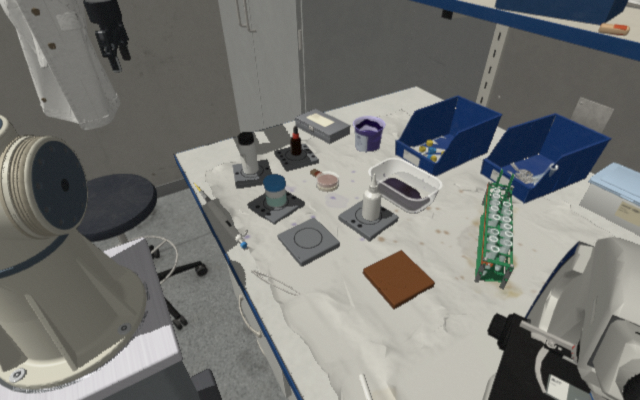

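View pics/top0.png

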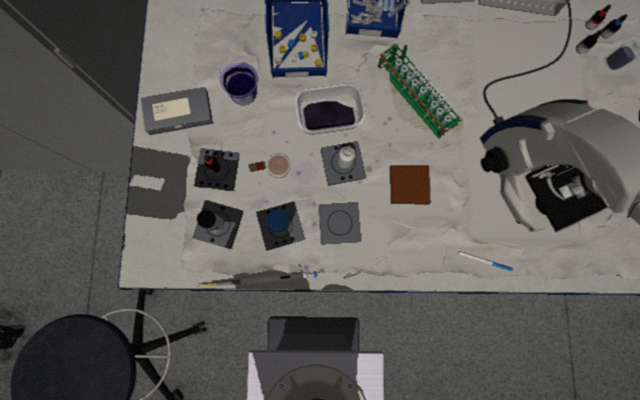

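Scene: black-capped bottle (scene 248,155), amber (296,140), jar (275,190), nozzle (372,200), empty blank stand (308,240), brown look-alike plate (398,278). I'll enlarge the stand area in the top view.

Run:
```python
import cv2
im=cv2.imread("pics/top0.png")[130:260,185:375]
cv2.imwrite("pics/c1.png",cv2.resize(im,None,fx=4,fy=4,interpolation=cv2.INTER_CUBIC))
im=cv2.imread("pics/scene0.png")[115:265,220:420]
cv2.imwrite("pics/c2.png",cv2.resize(im,None,fx=4,fy=4,interpolation=cv2.INTER_CUBIC))
```

```text
(no output)
```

View pics/c1.png

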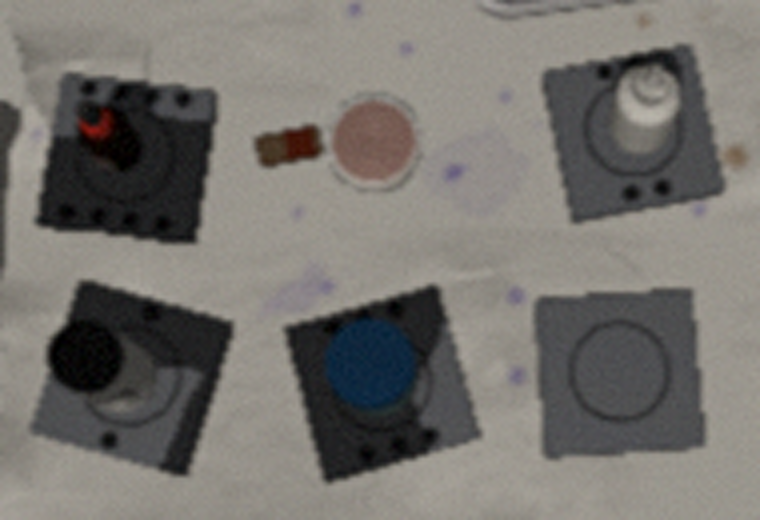

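View pics/c2.png

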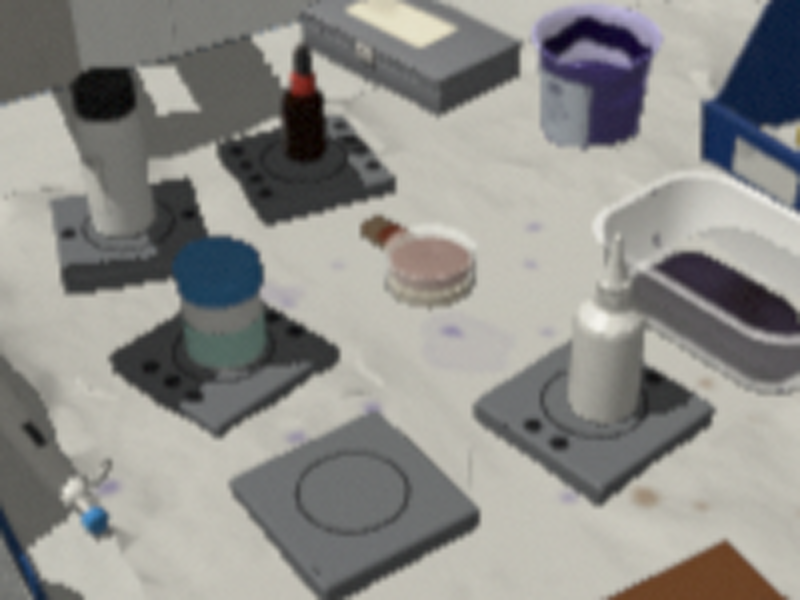

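```bash
cat > h.py <<'E'
from rig import monitor, imaging, r
import numpy as np
def ray(cam,u,v,z):
    c=imaging.camera_info(cam); R,t=np.array(c["R"]),np.array(c["t"])
    d=R.T@np.linalg.solve(c["mtx"],[u,v,1.]); o=-R.T@t
    return (o+d*(z-o[2])/d[2])[:2]
T=lambda u,v,z: ray("top",(u+.5)/4-.5+185,(v+.5)/4-.5+130,z)
S=lambda u,v,z: ray("scene",(u+.5)/4-.5+220,(v+.5)/4-.5+115,z)
E
python3 - <<'E'
from h import *
for n,a,b,z in [("four",(125.2,155.9),(303,158),18),("one",(130.5,376.5),(129,223),18),("three",(381,381.5),(223.5,349.5),18),("two",(633,129.5),(595,400),18),("blank",(620,370.5),(353,492),18),
 ("jar",(371,364),(218,266),82),("black",(86,356),(104,88),128),("nozzle",(652,82),(617,238),136),("amber",(95,112),(303,48),105)]:
    print(n,T(*a,z).round(1),S(*b,z).round(1))
print("stand two dot dir",T(604,72,18)-T(630,193,18))
s=monitor.sense();print(s["qpos"],s["tcp_rot"])
E
```

```text
four [586.8 257.1] [586.  257.4]
one [447.7 245.7] [448.1 247.1]
three [446.8  92.7] [446.   91.9]
two [609.6 -62. ] [610.2 -61.6]
blank [455.7 -54. ] [454.7 -54.2]
jar [448.9  94.1] [447.6  89.1]
black [444.8 246. ] [443.  237.4]
nozzle [604.  -63.4] [610.3 -67.3]
amber [589.8 255.5] [590.9 256.1]
stand two dot dir [79.06966404 16.6801163 ]
[ 1.17159960e+00  3.53581098e-01  1.63407168e+00  7.36705524e-06
  1.15521838e+00 -2.43563310e-03] [-3.14031417e+00 -9.85011795e-06  2.74482857e+00]
```

```bash
cat >> h.py <<'E'
from scipy.spatial.transform import Rotation as Ro
def go(x,y,z):
    s=monitor.sense(); R=Ro.from_euler("xyz",s["tcp_rot"])
    print("units",(R.inv().apply(np.array([x,y,z])-s["eef_pos"])/50).round(3),"rot",np.degrees(s["tcp_rot"]).round(2),"at",s["eef_pos"].round(1),"op",round(s["opening"],3),"gf",s["grasp_force"],"t",s["clock"])
E
python3 - <<'E'
from h import *
print(T(649,95,98),S(604,398,18)); print("tub",ray("top",325,132,45))
go(608,-64,200)
E
```

```text
[608.01785059 -65.08246858] [615.61802066 -62.90315742]
tub [678.86487961 -15.0343106 ]
units [-11.71   -8.972   0.624] rot [-179.93   -0.    157.27] at [241.4 576.  230.6] op 0.999 gf 0.0 t 0.1
```

Look-alikes: white bottles are nozzle (top 347,153; pointed) and black-capped (top 206,219); stand two is the grey plate at (343,162), the brown plate (410,185) is left alone. The crop confirms the choice: nozzle bottle is on two, amber on four, black cap on one, jar on three. I'll start with nozzle → blank.

Request:
{"api": "drive_tool", "payload": {
  "plan": [
    {"x": -0.7,"y": -0.55,"z": 0.05},
    {"x": -1.4,"y": -1.1,"z": 0.1},
    {"x": -2.1,"y": -1.65,"z": 0.1},
    {"x": -2.8,"y": -2.2,"z": 0.1},
    {"x": -3.5,"y": -2.7,"z": 0.1},
    {"x": -4.2,"y": -3.25,"z": 0.1},
    {"x": -4.9,"y": -3.8,"z": 0.1},
    {"x": -5.6,"y": -4.3,"z": 0.1}
  ],
  "grip_force": 40
}}

```text
invalid input
```

Request:
{"api": "drive_tool", "payload": {
  "plan": [
    {"x": -0.7,"y": -0.55,"z": 0.05},
    {"x": -1.4,"y": -1.1,"z": 0.1},
    {"x": -2.1,"y": -1.65,"z": 0.1},
    {"x": -2.8,"y": -2.2,"z": 0.1},
    {"x": -3.5,"y": -2.7,"z": 0.1},
    {"x": -4.2,"y": -3.25,"z": 0.1},
    {"x": -4.9,"y": -3.8,"z": 0.1},
    {"x": -5.6,"y": -4.3,"z": 0.1}
  ]
}}

```text
invalid input
```

```bash
python3 -c "
from h import *
go(609,-64,69)"
```

```text
units [-11.728  -8.961   3.244] rot [-179.93   -0.    157.27] at [241.4 576.  230.6] op 0.999 gf 0.0 t 0.1
```

Request:
{"api": "drive_tool", "payload": {
  "plan": [
    {"x": -0.7,"y": -0.55,"z": 0.05,"ax": 0,"ay": 0,"az": 0,"hand": 85},
    {"x": -1.4,"y": -1.1,"z": 0.1,"ax": 0,"ay": 0,"az": 0,"hand": 85},
    {"x": -2.1,"y": -1.65,"z": 0.1,"ax": 0,"ay": 0,"az": 0,"hand": 85},
    {"x": -2.8,"y": -2.2,"z": 0.1,"ax": 0,"ay": 0,"az": 0,"hand": 85},
    {"x": -3.5,"y": -2.7,"z": 0.1,"ax": 0,"ay": 0,"az": 0,"hand": 85},
    {"x": -4.2,"y": -3.25,"z": 0.1,"ax": 0,"ay": 0,"az": 0,"hand": 85},
    {"x": -4.9,"y": -3.8,"z": 0.1,"ax": 0,"ay": 0,"az": 0,"hand": 85},
    {"x": -5.6,"y": -4.3,"z": 0.1,"ax": 0,"ay": 0,"az": 0,"hand": 85}
  ],
  "grip_force": 40
}}

```text
clock: 0.9
eef_pos: [417.0, 268.1, 226.1]
tcp_rot: [-3.141, -0.0, 2.745]
contact_force: [-0.7, 0.9, -0.0]
opening: 0.997
grasp_force: 0.0
```

Request:
{"api": "drive_tool", "payload": {
  "plan": [
    {"x": -0.8,"y": -0.6,"z": 0,"ax": 0,"ay": 0,"az": 0,"hand": 85},
    {"x": -1.6,"y": -1.2,"z": 0,"ax": 0,"ay": 0,"az": 0,"hand": 85},
    {"x": -2.4,"y": -1.8,"z": 0,"ax": 0,"ay": 0,"az": 0,"hand": 85},
    {"x": -3.2,"y": -2.4,"z": 0,"ax": 0,"ay": 0,"az": 0,"hand": 85},
    {"x": -4.0,"y": -3.0,"z": 0,"ax": 0,"ay": 0,"az": 0,"hand": 85},
    {"x": -4.8,"y": -3.6,"z": 0,"ax": 0,"ay": 0,"az": 0,"hand": 85},
    {"x": -5.5,"y": -4.2,"z": 0,"ax": 0,"ay": 0,"az": 0,"hand": 85},
    {"x": -6.12,"y": -4.66,"z": 0,"ax": 0,"ay": 0,"az": 0,"hand": 85}
  ]
}}

```text
clock: 1.7
eef_pos: [609.3, -65.8, 225.9]
tcp_rot: [-3.141, -0.0, 2.744]
contact_force: [-0.9, 0.7, 0.7]
opening: 0.994
grasp_force: 0.0
```

```bash
python3 -c "
from h import *
go(609,-64,69)"
```

```text
units [0.019 0.031 3.138] rot [-1.7998e+02 -2.0000e-02  1.5720e+02] at [609.3 -65.8 225.9] op 0.994 gf 0.0 t 1.7
```

Request:
{"api": "drive_tool", "payload": {
  "plan": [
    {"x": 0,"y": 0,"z": 0.6,"ax": 0,"ay": 0,"az": 0,"hand": 85},
    {"x": 0,"y": 0,"z": 1.2,"ax": 0,"ay": 0,"az": 0,"hand": 85},
    {"x": 0,"y": 0,"z": 1.8,"ax": 0,"ay": 0,"az": 0,"hand": 85},
    {"x": 0,"y": 0,"z": 2.3,"ax": 0,"ay": 0,"az": 0,"hand": 85},
    {"x": 0,"y": 0,"z": 2.7,"ax": 0,"ay": 0,"az": 0,"hand": 85},
    {"x": 0,"y": 0,"z": 3.0,"ax": 0,"ay": 0,"az": 0,"hand": 85},
    {"x": 0,"y": 0,"z": 3.12,"ax": 0,"ay": 0,"az": 0,"hand": 85},
    {"x": 0,"y": 0,"z": 3.12,"ax": 0,"ay": 0,"az": 0,"hand": 60}
  ]
}}

```text
clock: 2.5
eef_pos: [608.5, -63.2, 69.7]
tcp_rot: [-3.141, -0.001, 2.745]
contact_force: [0.6, -0.1, -0.3]
opening: 0.853
grasp_force: 0.0
```

Run:
```python
from h import *
import cv2
go(609,-64,69)
a=imaging.grab_frame("scene")[100:260,290:490];b=imaging.grab_frame("top")[90:250,240:440]
cv2.imwrite("pics/g1.png",cv2.resize(np.hstack([a,b])[:,:,::-1],None,fx=2,fy=2,interpolation=cv2.INTER_CUBIC))
```

```text
units [-0.016 -0.011  0.014] rot [-1.7998e+02 -7.0000e-02  1.5726e+02] at [608.5 -63.2  69.7] op 0.853 gf 0.0 t 2.5
```

View pics/g1.png

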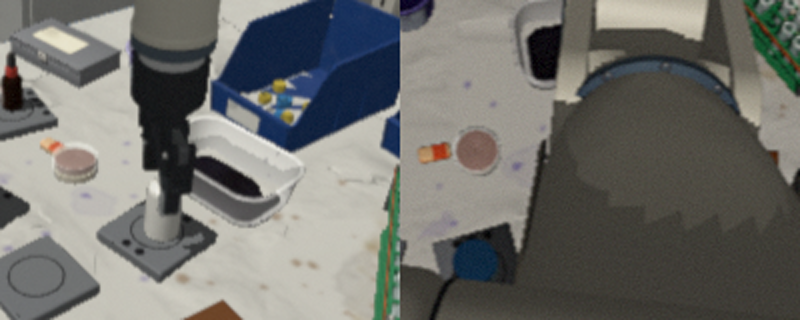

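The scene view shows the fingers on either side of the white bottle (crop 165,200), and the tub is clear. Closing.

Request:
{"api": "drive_tool", "payload": {
  "plan": [
    {"x": 0,"y": 0,"z": 0,"ax": 0,"ay": 0,"az": 0,"hand": 50},
    {"x": 0,"y": 0,"z": 0,"ax": 0,"ay": 0,"az": 0,"hand": 44},
    {"x": 0,"y": 0,"z": 0,"ax": 0,"ay": 0,"az": 0,"hand": 36},
    {"x": 0,"y": 0,"z": 0,"ax": 0,"ay": 0,"az": 0,"hand": 30},
    {"x": 0,"y": 0,"z": 0,"ax": 0,"ay": 0,"az": 0,"hand": 30},
    {"x": 0,"y": 0,"z": 0,"ax": 0,"ay": 0,"az": 0,"hand": 30},
    {"x": 0,"y": 0,"z": -0.3,"ax": 0,"ay": 0,"az": 0,"hand": 30},
    {"x": 0,"y": 0,"z": -0.7,"ax": 0,"ay": 0,"az": 0,"hand": 30}
  ],
  "grip_force": 40
}}

```text
clock: 3.4
eef_pos: [608.0, -63.1, 105.5]
tcp_rot: [-3.141, -0.002, 2.745]
contact_force: [0.7, 0.4, -0.7]
opening: 0.439
grasp_force: 40.5
```

```bash
python3 -c "
from h import *
go(455.2,-54,105)"
```

```text
units [ 2.889 -1.014  0.017] rot [-1.7997e+02 -1.2000e-01  1.5727e+02] at [608.  -63.1 105.5] op 0.439 gf 40.546799688600004 t 3.4
```

Request:
{"api": "drive_tool", "payload": {
  "plan": [
    {"x": 0.3,"y": -0.1,"z": 0,"ax": 0,"ay": 0,"az": 0,"hand": 30},
    {"x": 0.7,"y": -0.25,"z": 0,"ax": 0,"ay": 0,"az": 0,"hand": 30},
    {"x": 1.2,"y": -0.42,"z": 0,"ax": 0,"ay": 0,"az": 0,"hand": 30},
    {"x": 1.7,"y": -0.6,"z": 0,"ax": 0,"ay": 0,"az": 0,"hand": 30},
    {"x": 2.2,"y": -0.77,"z": 0,"ax": 0,"ay": 0,"az": 0,"hand": 30},
    {"x": 2.6,"y": -0.91,"z": 0,"ax": 0,"ay": 0,"az": 0,"hand": 30},
    {"x": 2.89,"y": -1.01,"z": 0,"ax": 0,"ay": 0,"az": 0,"hand": 30},
    {"x": 2.89,"y": -1.01,"z": 0.2,"ax": 0,"ay": 0,"az": 0,"hand": 30}
  ]
}}

```text
clock: 4.2
eef_pos: [455.1, -53.9, 96.5]
tcp_rot: [3.141, 0.001, 2.745]
contact_force: [-1.0, -0.5, -1.1]
opening: 0.442
grasp_force: 40.5
```

```bash
python3 -c "
from h import *
go(455.2,-54,69.9)"
```

```text
units [-0.003 -0.002  0.532] rot [1.7998e+02 6.0000e-02 1.5726e+02] at [455.1 -53.9  96.5] op 0.442 gf 40.54603302385658 t 4.2
```

Request:
{"api": "drive_tool", "payload": {
  "plan": [
    {"x": 0,"y": 0,"z": 0.25,"ax": 0,"ay": 0,"az": 0,"hand": 30},
    {"x": 0,"y": 0,"z": 0.4,"ax": 0,"ay": 0,"az": 0,"hand": 30},
    {"x": 0,"y": 0,"z": 0.48,"ax": 0,"ay": 0,"az": 0,"hand": 30},
    {"x": 0,"y": 0,"z": 0.49,"ax": 0,"ay": 0,"az": 0,"hand": 30},
    {"x": 0,"y": 0,"z": 0.49,"ax": 0,"ay": 0,"az": 0,"hand": 30},
    {"x": 0,"y": 0,"z": 0.49,"ax": 0,"ay": 0,"az": 0,"hand": 50},
    {"x": 0,"y": 0,"z": 0.49,"ax": 0,"ay": 0,"az": 0,"hand": 70},
    {"x": 0,"y": 0,"z": 0.49,"ax": 0,"ay": 0,"az": 0,"hand": 85}
  ]
}}

```text
clock: 5.0
eef_pos: [456.3, -53.9, 70.7]
tcp_rot: [3.142, 0.0, 2.745]
contact_force: [0.0, 0.8, 0.6]
opening: 0.899
grasp_force: 0.0
```

Request:
{"api": "drive_tool", "payload": {
  "plan": [
    {"x": 0,"y": 0,"z": 0,"ax": 0,"ay": 0,"az": 0,"hand": 85},
    {"x": 0,"y": 0,"z": -0.5,"ax": 0,"ay": 0,"az": 0,"hand": 85},
    {"x": 0,"y": 0,"z": -1.2,"ax": 0,"ay": 0,"az": 0,"hand": 85},
    {"x": 0,"y": 0,"z": -1.9,"ax": 0,"ay": 0,"az": 0,"hand": 85},
    {"x": 0,"y": 0,"z": -2.5,"ax": 0,"ay": 0,"az": 0,"hand": 85}
  ]
}}

```text
clock: 5.5
eef_pos: [456.2, -53.9, 197.5]
tcp_rot: [3.141, 0.001, 2.745]
contact_force: [1.3, -0.2, -0.3]
opening: 0.993
grasp_force: 0.0
```

```bash
python3 -c "
from h import *
go(590,256,196)"
```

```text
units [-0.073  6.752  0.03 ] rot [1.7999e+02 4.0000e-02 1.5727e+02] at [456.2 -53.9 197.5] op 0.993 gf 0.0 t 5.5
```

Request:
{"api": "drive_tool", "payload": {
  "plan": [
    {"x": 0,"y": 0.9,"z": 0,"ax": 0,"ay": 0,"az": 0,"hand": 85},
    {"x": 0,"y": 1.8,"z": 0,"ax": 0,"ay": 0,"az": 0,"hand": 85},
    {"x": 0,"y": 2.7,"z": 0,"ax": 0,"ay": 0,"az": 0,"hand": 85},
    {"x": 0,"y": 3.6,"z": 0,"ax": 0,"ay": 0,"az": 0,"hand": 85},
    {"x": 0,"y": 4.5,"z": 0,"ax": 0,"ay": 0,"az": 0,"hand": 85},
    {"x": 0,"y": 5.4,"z": 0,"ax": 0,"ay": 0,"az": 0,"hand": 85},
    {"x": -0.05,"y": 6.2,"z": 0,"ax": 0,"ay": 0,"az": 0,"hand": 85},
    {"x": -0.07,"y": 6.75,"z": 0,"ax": 0,"ay": 0,"az": 0,"hand": 85}
  ]
}}

```text
clock: 6.3
eef_pos: [590.5, 258.7, 195.5]
tcp_rot: [3.141, 0.0, 2.746]
contact_force: [0.8, -0.4, -0.1]
opening: 0.993
grasp_force: 0.0
```

Run:
```python
from h import *
import cv2
a=imaging.grab_frame("scene")[100:260,220:420];b=imaging.grab_frame("top")[130:290,220:420]
cv2.imwrite("pics/g2.png",cv2.resize(np.hstack([a,b])[:,:,::-1],None,fx=2,fy=2,interpolation=cv2.INTER_CUBIC))
go(590,256,42)
```

```text
units [-0.009 -0.068  3.066] rot [1.7993e+02 2.0000e-02 1.5741e+02] at [590.8 259.2 195.3] op 0.995 gf 0.0 t 6.4
```

View pics/g2.png

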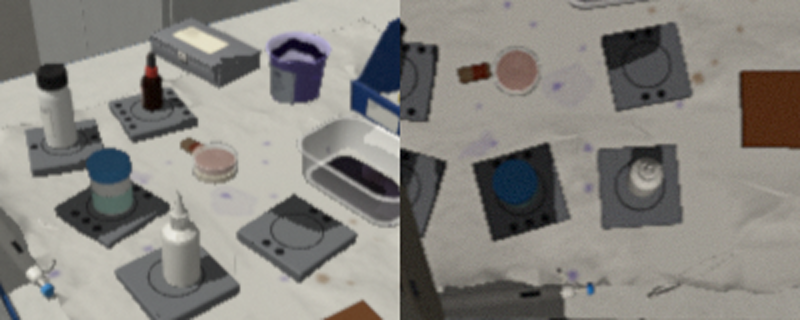

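Nozzle bottle stands upright in the blank ring (scene crop 180,270). Stand two is empty, with its dots (2+2) now visible. Descending on the amber bottle.

Request:
{"api": "drive_tool", "payload": {
  "plan": [
    {"x": 0,"y": -0.06,"z": 0.6,"ax": 0,"ay": 0,"az": 0,"hand": 85},
    {"x": 0,"y": -0.06,"z": 1.2,"ax": 0,"ay": 0,"az": 0,"hand": 85},
    {"x": 0,"y": -0.06,"z": 1.8,"ax": 0,"ay": 0,"az": 0,"hand": 85},
    {"x": 0,"y": -0.06,"z": 2.3,"ax": 0,"ay": 0,"az": 0,"hand": 85},
    {"x": 0,"y": -0.06,"z": 2.7,"ax": 0,"ay": 0,"az": 0,"hand": 85},
    {"x": 0,"y": -0.06,"z": 2.95,"ax": 0,"ay": 0,"az": 0,"hand": 85},
    {"x": 0,"y": -0.06,"z": 3.05,"ax": 0,"ay": 0,"az": 0,"hand": 70},
    {"x": 0,"y": -0.06,"z": 3.05,"ax": 0,"ay": 0,"az": 0,"hand": 55}
  ],
  "grip_force": 30
}}

```text
clock: 7.2
eef_pos: [588.4, 252.9, 43.1]
tcp_rot: [-3.141, -0.0, 2.745]
contact_force: [-0.6, 0.1, 0.9]
opening: 0.683
grasp_force: 0.0
```

Request:
{"api": "drive_tool", "payload": {
  "plan": [
    {"x": 0,"y": 0,"z": 0,"ax": 0,"ay": 0,"az": 0,"hand": 45},
    {"x": 0,"y": 0,"z": 0,"ax": 0,"ay": 0,"az": 0,"hand": 38},
    {"x": 0,"y": 0,"z": 0,"ax": 0,"ay": 0,"az": 0,"hand": 33},
    {"x": 0,"y": 0,"z": 0,"ax": 0,"ay": 0,"az": 0,"hand": 28},
    {"x": 0,"y": 0,"z": 0,"ax": 0,"ay": 0,"az": 0,"hand": 22},
    {"x": 0,"y": 0,"z": 0,"ax": 0,"ay": 0,"az": 0,"hand": 22},
    {"x": 0,"y": 0,"z": 0,"ax": 0,"ay": 0,"az": 0,"hand": 22}
  ]
}}

```text
clock: 7.9
eef_pos: [589.4, 253.6, 44.1]
tcp_rot: [3.14, 0.001, 2.745]
contact_force: [0.8, 0.5, 7.4]
opening: 0.354
grasp_force: 29.1
```

```bash
python3 -c "
from h import *
go(610,-62,92)"
```

```text
units [-2.82  -5.661 -0.961] rot [1.7992e+02 8.0000e-02 1.5727e+02] at [589.4 253.6  44.1] op 0.354 gf 29.069309906917624 t 7.9
```

Request:
{"api": "drive_tool", "payload": {
  "plan": [
    {"x": 0,"y": 0,"z": -0.3,"ax": 0,"ay": 0,"az": 0,"hand": 22},
    {"x": 0,"y": 0,"z": -0.7,"ax": 0,"ay": 0,"az": 0,"hand": 22},
    {"x": -0.2,"y": -0.4,"z": -1.0,"ax": 0,"ay": 0,"az": 0,"hand": 22},
    {"x": -0.5,"y": -1.0,"z": -1.0,"ax": 0,"ay": 0,"az": 0,"hand": 22},
    {"x": -0.8,"y": -1.6,"z": -1.0,"ax": 0,"ay": 0,"az": 0,"hand": 22},
    {"x": -1.1,"y": -2.2,"z": -1.0,"ax": 0,"ay": 0,"az": 0,"hand": 22},
    {"x": -1.4,"y": -2.8,"z": -1.0,"ax": 0,"ay": 0,"az": 0,"hand": 22},
    {"x": -1.7,"y": -3.4,"z": -1.0,"ax": 0,"ay": 0,"az": 0,"hand": 22}
  ]
}}

```text
clock: 8.7
eef_pos: [601.0, 62.2, 94.0]
tcp_rot: [-3.141, -0.0, 2.745]
contact_force: [0.4, -0.2, 0.1]
opening: 0.357
grasp_force: 29.1
```

```bash
python3 -c "
from h import *
go(610,-62,92)"
```

```text
units [-1.126 -2.222  0.041] rot [-1.7999e+02 -1.0000e-02  1.5728e+02] at [601.   62.2  94. ] op 0.357 gf 29.072094123694114 t 8.7
```

Request:
{"api": "drive_tool", "payload": {
  "plan": [
    {"x": -0.3,"y": -0.6,"z": 0,"ax": 0,"ay": 0,"az": 0,"hand": 22},
    {"x": -0.6,"y": -1.2,"z": 0,"ax": 0,"ay": 0,"az": 0,"hand": 22},
    {"x": -0.85,"y": -1.7,"z": 0,"ax": 0,"ay": 0,"az": 0,"hand": 22},
    {"x": -1.03,"y": -2.05,"z": 0,"ax": 0,"ay": 0,"az": 0,"hand": 22},
    {"x": -1.12,"y": -2.2,"z": 0,"ax": 0,"ay": 0,"az": 0,"hand": 22},
    {"x": -1.12,"y": -2.2,"z": 0.3,"ax": 0,"ay": 0,"az": 0,"hand": 22},
    {"x": -1.12,"y": -2.2,"z": 0.6,"ax": 0,"ay": 0,"az": 0,"hand": 22},
    {"x": -1.12,"y": -2.2,"z": 0.75,"ax": 0,"ay": 0,"az": 0,"hand": 22}
  ]
}}

```text
clock: 9.5
eef_pos: [608.9, -58.3, 53.4]
tcp_rot: [-3.141, -0.003, 2.746]
contact_force: [0.3, 0.3, 0.3]
opening: 0.355
grasp_force: 29.1
```

Run:
```python
from h import *
import cv2
go(610,-62,44.3)
a=imaging.grab_frame("scene")[115:265,290:490]
cv2.imwrite("pics/g3.png",cv2.resize(a[:,:,::-1],None,fx=4,fy=4,interpolation=cv2.INTER_CUBIC))
```

```text
units [-0.05  -0.059  0.181] rot [-179.96   -0.18  157.32] at [608.9 -58.3  53.4] op 0.355 gf 29.079981138347648 t 9.5
```

View pics/g3.png

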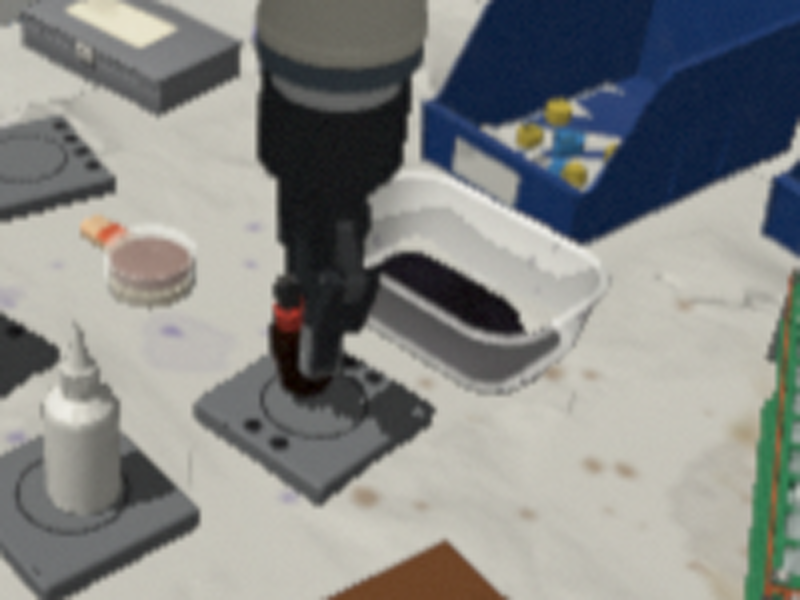

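Run:
```python
from h import *
from scipy.optimize import least_squares
c=imaging.camera_info("scene");R,t,K=map(np.array,(c["R"],c["t"],c["mtx"]))
def pr(X): q=K@(R@X+t); return q[:2]/q[2]
P=lambda u,v: np.array([(u+.5)/4-.5+290,(v+.5)/4-.5+115])
tx=np.array([-.922,.387,0]);tcp=np.array([608.9,-58.3,53.4]);up=np.array([0,0,1.])
h0=47
def pts(p):
    d,th=p; a=np.cos(th)*up+np.sin(th)*tx; piv=tcp+up*22+tx*d
    return piv+a*(87-h0),piv-a*h0,piv+a*(60-h0)
def f(p):
    A,B,C=pts(p); return np.r_[pr(A)-P(289,279),pr(B)-P(304,391),pr(C)-P(289,314)]
s=least_squares(f,[0,0]);print(s.x[0],np.degrees(s.x[1]),f(s.x)*4,pts(s.x)[:2])
for th in(0,.1,.2):print(th,[((pr(X)-[290,115])*4).round() for X in pts([0,th])])
```

```text
12.950365025000135 10.01755288575548 [ -3.73585416 -12.92593469  -1.0710848   -7.17833783   2.00621326
  -9.65118423] (array([590.54449221, -50.59546473, 114.79018035]), array([604.49770715, -56.45218294,  29.11653809]))
0 [array([320., 260.]), array([310., 382.]), array([317., 300.])]
0.1 [array([313., 261.]), array([318., 381.]), array([314., 300.])]
0.2 [array([306., 263.]), array([326., 380.]), array([312., 301.])]
```

Run:
```python
from h import *
from scipy.optimize import least_squares
import cv2
c=imaging.camera_info("scene");R,t,K=map(np.array,(c["R"],c["t"],c["mtx"]))
def pr(X): q=K@(R@X+t); return q[:2]/q[2]
P=lambda u,v: np.array([(u+.5)/4-.5+290,(v+.5)/4-.5+115])
tx=np.array([-.922,.387,0]);tcp=np.array([608.9,-58.3,53.4]);up=np.array([0,0,1.])
def pts(p):
    d,th,h0=p; a=np.cos(th)*up+np.sin(th)*tx; piv=tcp+up*22+tx*d
    return piv+a*(87-h0),piv-a*h0,piv+a*(60-h0)
def f(p):
    A,B,C=pts(p); return np.r_[pr(A)-P(289,279),pr(B)-P(304,391),pr(C)-P(289,314)]
s=least_squares(f,[0,0,47]);print(s.x,np.degrees(s.x[1]),(f(s.x)*4).round(1),pts(s.x)[:2])
a=imaging.grab_frame("scene")[165:225,335:395]
b=imaging.grab_frame("top")[110:170,300:360]
cv2.imwrite("pics/g4.png",cv2.resize(np.hstack([a,b])[:,:,::-1],None,fx=6.5,fy=6.5,interpolation=cv2.INTER_CUBIC))
```

```text
[13.24310739  0.1719776  54.33001966] 9.853590422606285 [-2.5 -2.4 -0.4  2.2  3.   0.5] (array([591.53509142, -51.01125855, 107.58804147]), array([605.26220191, -56.77307174,  21.87144236]))
```

View pics/g4.png

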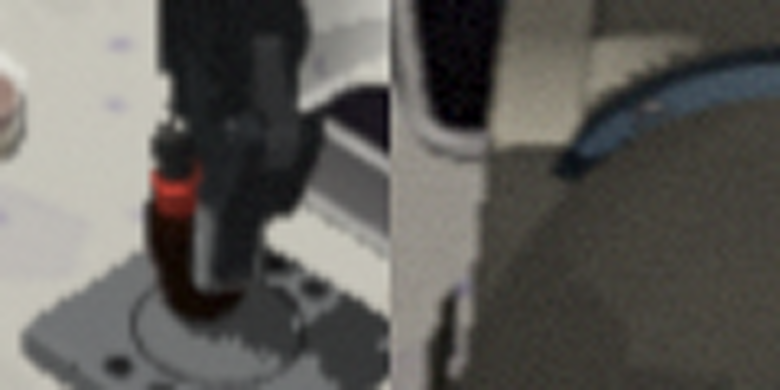

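Scene crop: the amber bottle is held at the edge of the pads and leans about 10° toward tool +x, with its base near (605,-57,22). I'll tilt the tool to bring it upright before setting it down.

Request:
{"api": "drive_tool", "payload": {
  "plan": [
    {"x": 0,"y": 0,"z": -0.06,"ax": 0,"ay": 0,"az": 0,"hand": 22},
    {"x": -0.05,"y": 0,"z": -0.06,"ax": 0,"ay": 0.5,"az": 0,"hand": 22},
    {"x": -0.1,"y": 0,"z": -0.06,"ax": 0,"ay": 1.0,"az": 0,"hand": 22},
    {"x": -0.15,"y": 0,"z": -0.06,"ax": 0,"ay": 1.4,"az": 0,"hand": 22},
    {"x": -0.2,"y": 0,"z": -0.06,"ax": 0,"ay": 1.65,"az": 0,"hand": 22},
    {"x": -0.2,"y": 0,"z": -0.06,"ax": 0,"ay": 1.65,"az": 0,"hand": 22},
    {"x": -0.2,"y": 0,"z": -0.06,"ax": 0,"ay": 1.65,"az": 0,"hand": 22}
  ]
}}

```text
clock: 10.35
eef_pos: [619.8, -63.3, 59.1]
tcp_rot: [3.142, -0.172, 2.745]
contact_force: [0.5, 0.5, -1.0]
opening: 0.352
grasp_force: 29.1
```

Run:
```python
from h import *
import cv2
go(610,-62,44.3)
a=imaging.grab_frame("scene")[165:225,335:395]
cv2.imwrite("pics/g5.png",cv2.resize(a[:,:,::-1],None,fx=8,fy=8,interpolation=cv2.INTER_CUBIC))
```

```text
units [ 0.138 -0.051  0.324] rot [180.    -9.84 157.27] at [619.8 -63.3  59.1] op 0.352 gf 29.08860259281937 t 10.35
```

View pics/g5.png

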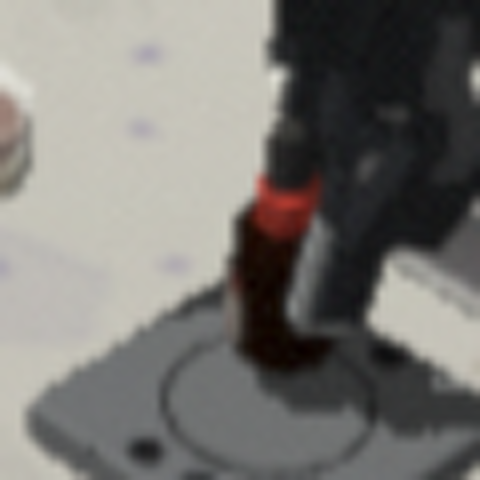

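Run:
```python
from h import *
for z in(22,26,30,34): print(z,ray("scene",372,207.1,z))
print("ring",ray("scene",268/8+335-.4,400/8+165-.4,18))
```

```text
22 [630.19872478 -48.0641556 ]
26 [627.15534341 -51.6690066 ]
30 [624.11196203 -55.2738576 ]
34 [621.06858065 -58.8787086 ]
ring [609.67592917 -61.21258417]
```

Request:
{"api": "drive_tool", "payload": {
  "plan": [
    {"x": 0.03,"y": -0.02,"z": 0,"ax": 0,"ay": 0.3,"az": 0,"hand": 22},
    {"x": 0.06,"y": -0.04,"z": 0,"ax": 0,"ay": 0.6,"az": 0,"hand": 22},
    {"x": 0.1,"y": -0.05,"z": 0,"ax": 0,"ay": 0.9,"az": 0,"hand": 22},
    {"x": 0.1,"y": -0.05,"z": 0,"ax": 0,"ay": 0.9,"az": 0,"hand": 22},
    {"x": 0.1,"y": -0.05,"z": 0,"ax": 0,"ay": 0.9,"az": 0,"hand": 22}
  ]
}}

```text
clock: 10.9
eef_pos: [614.0, -63.7, 59.7]
tcp_rot: [-3.142, -0.266, 2.745]
contact_force: [0.2, 0.5, -1.1]
opening: 0.354
grasp_force: 29.1
```

Run:
```python
from h import *
import cv2
go(610,-62,44.3)
im=imaging.grab_frame("scene"); cv2.imwrite("pics/s6.png",im[:,:,::-1])
a=im[175:215,340:385].astype(int)
# print reddish/dark mask rows: red dominance
for v in range(175,215):
    row=im[v,350:392].astype(int); print(v,"".join("R" if p[0]-p[2]>45 else "b" if p[0]-p[2]>8 and p.sum()<150 else "#" if p.sum()<150 else "+" if p.sum()<300 else "." for p in row))
```

```text
units [0.003 0.    0.32 ] rot [-180.    -15.24  157.27] at [614.  -63.7  59.7] op 0.354 gf 29.091935859178193 t 10.9
175 .....................+####################
176 .....................#####################
177 ....................+#####################
178 ....................+#####################
179 ....................+############+########
180 ....................++############+++#####
181 ....................+++#############++####
182 ...................+++##############+#####
183 ...................+######################
184 ..................+#######################
185 ..................+############+++########
186 ..................+###########++++########
187 .................R+####bb#####+++#########
188 ................RRRbbbbbb#####++##########
189 ................RRRRRRRRb#################
190 ...............+RRRRRRRRR#################
191 ..............+bRRRRRRRRb#################
192 ..............bbRRRRRRR++#################
193 .............+bbRRRRRRR+++################
194 .............bbbbbRRRR+..+################
195 ............+bbbbbbbbb+..+#############
[... 196 characters left out ...]
............+bbbbbb#+..++#####+...........
201 ............+bbbbbb+..++######+...........
202 .........++.+bbbbb#+..+#######............
203 .......++++..bbbbb#...+######+............
204 ......+++++.+bbbbb#..++######+............
205 .....+++....+bbbbbb++++######++...........
206 ....+.......+bbbbbb#++++#++##+++..........
207 ..........+.+bbbbbbb###+++++++++++........
208 .........+++bbbbbbbbbbb###+++++###+.......
209 .......+++.+#bbbbbbbbb#######++####+......
210 ......+++...+#bbbbbbbb##+++###+#####+++...
211 ......++.....++#bbbb###++++++#####+++++++.
212 .....++.......++######+++++++###+++++++++.
213 .....++........+++++++++++++++##+++++++...
214 .....+.........++++++++++++++++#++++++++++
```

Run:
```python
from h import *
for z in(22,26,30,34,38):
    p=ray("scene",369.2,207.,z); d=p-[614,-63.7]; print(z,p.round(1),"tool x,y",(d@[-.922,.387]).round(1),(d@[.387,.922]).round(1))
```

```text
22 [624.8 -44.4] tool x,y -2.5 22.0
26 [621.8 -48. ] tool x,y -1.1 17.5
30 [618.8 -51.6] tool x,y 0.2 13.0
34 [615.8 -55.3] tool x,y 1.6 8.5
38 [612.8 -58.9] tool x,y 3.0 4.0
```

Request:
{"api": "drive_tool", "payload": {
  "plan": [
    {"x": 0.0,"y": 0,"z": 0.06,"ax": 0,"ay": 0,"az": 0,"hand": 22},
    {"x": 0.0,"y": 0,"z": 0.12,"ax": 0,"ay": 0,"az": 0,"hand": 22},
    {"x": -0.01,"y": 0,"z": 0.18,"ax": 0,"ay": 0,"az": 0,"hand": 22},
    {"x": -0.02,"y": 0,"z": 0.24,"ax": 0,"ay": 0,"az": 0,"hand": 22},
    {"x": -0.02,"y": 0,"z": 0.24,"ax": 0,"ay": 0,"az": 0,"hand": 22},
    {"x": -0.02,"y": 0,"z": 0.24,"ax": 0,"ay": 0,"az": 0,"hand": 22}
  ]
}}

```text
clock: 11.55
eef_pos: [612.0, -63.0, 47.6]
tcp_rot: [-3.141, -0.267, 2.745]
contact_force: [-0.3, -0.9, 0.0]
opening: 0.355
grasp_force: 29.1
```

Request:
{"api": "drive_tool", "payload": {
  "plan": [
    {"x": -0.005,"y": 0,"z": 0.02,"ax": 0,"ay": 0,"az": 0,"hand": 22},
    {"x": -0.01,"y": 0,"z": 0.04,"ax": 0,"ay": 0,"az": 0,"hand": 22},
    {"x": -0.01,"y": 0,"z": 0.04,"ax": 0,"ay": 0,"az": 0,"hand": 22},
    {"x": -0.01,"y": 0,"z": 0.04,"ax": 0,"ay": 0,"az": 0,"hand": 22}
  ]
}}

```text
clock: 11.95
eef_pos: [612.1, -62.9, 45.8]
tcp_rot: [3.142, -0.267, 2.745]
contact_force: [-0.3, 1.0, -0.8]
opening: 0.355
grasp_force: 29.1
```

Request:
{"api": "drive_tool", "payload": {
  "plan": [
    {"x": -0.005,"y": 0,"z": 0.02,"ax": 0,"ay": 0,"az": 0,"hand": 22},
    {"x": -0.01,"y": 0,"z": 0.04,"ax": 0,"ay": 0,"az": 0,"hand": 22},
    {"x": -0.01,"y": 0,"z": 0.04,"ax": 0,"ay": 0,"az": 0,"hand": 22},
    {"x": -0.01,"y": 0,"z": 0.04,"ax": 0,"ay": 0,"az": 0,"hand": 22}
  ]
}}

```text
clock: 12.35
eef_pos: [612.0, -62.9, 43.6]
tcp_rot: [-3.142, -0.267, 2.745]
contact_force: [-0.2, 1.0, -1.0]
opening: 0.359
grasp_force: 29.1
```

Request:
{"api": "drive_tool", "payload": {
  "plan": [
    {"x": -0.005,"y": 0,"z": 0.02,"ax": 0,"ay": 0,"az": 0,"hand": 22},
    {"x": -0.01,"y": 0,"z": 0.03,"ax": 0,"ay": 0,"az": 0,"hand": 22},
    {"x": -0.01,"y": 0,"z": 0.03,"ax": 0,"ay": 0,"az": 0,"hand": 22},
    {"x": -0.01,"y": 0,"z": 0.03,"ax": 0,"ay": 0,"az": 0,"hand": 22}
  ]
}}

```text
clock: 12.75
eef_pos: [612.3, -63.0, 42.5]
tcp_rot: [3.141, -0.267, 2.745]
contact_force: [-0.1, 0.2, 4.9]
opening: 0.355
grasp_force: 29.2
```

Request:
{"api": "drive_tool", "payload": {
  "plan": [
    {"x": 0,"y": 0,"z": 0,"ax": 0,"ay": 0,"az": 0,"hand": 40},
    {"x": 0,"y": 0,"z": 0,"ax": 0,"ay": 0,"az": 0,"hand": 55},
    {"x": 0,"y": 0,"z": 0,"ax": 0,"ay": 0,"az": 0,"hand": 70},
    {"x": 0,"y": 0,"z": 0,"ax": 0,"ay": 0,"az": 0,"hand": 85},
    {"x": 0,"y": 0,"z": 0,"ax": 0,"ay": 0,"az": 0,"hand": 85}
  ]
}}

```text
clock: 13.25
eef_pos: [612.1, -62.9, 42.0]
tcp_rot: [-3.142, -0.267, 2.745]
contact_force: [-0.3, -0.3, -0.6]
opening: 0.997
grasp_force: 0.0
```

Run:
```python
from h import *
import cv2
go(610,-62,44.3)
im=imaging.grab_frame("scene"); cv2.imwrite("pics/s7.png",im[:,:,::-1])
for v in range(178,220):
    row=im[v,350:392].astype(int); print(v,"".join("R" if p[0]-p[2]>45 else "b" if p[0]-p[2]>8 and p.sum()<150 else "#" if p.sum()<150 else "+" if p.sum()<300 else "." for p in row))
```

```text
units [ 0.056  0.002 -0.033] rot [-180.    -15.31  157.27] at [612.1 -62.9  42. ] op 0.997 gf 0.0 t 13.25
178 ..................+#######################
179 .................+######################+#
180 ................+#########+#############++
181 ................+#########++##############
182 ................#########+.++#############
183 ...............+########+...+#############
184 ...............+##+++###+...+#############
185 ..............+####+####...+#########+####
186 ..............+########+...+####+++##+####
187 ..............#########...++####++++++####
188 ..............########+....+####++++++####
189 ..............+#######.....+######+++#####
190 ...............++####+.....+##############
191 ...............RR+###+.....+##############
192 ...............RRR+bbR+.....+#############
193 ...............RRRRRRRR......+###++#######
194 ...............RRRRRRR+......+###+++######
195 ..............+RRRRRRR+......+##+.++######
196 .............+bRRRRRRR+......+##+.++######
197 ............+bbRRRRRRRb+.....+##+++#######
198 ............bbbbRRRRRbb+.....####+########
199 ...
[... 279 characters left out ...]
.....+++...+bbbbbbbbb#bb++...+############
206 ...........+bbbbbbbbbbb#++..++############
207 ...........+bbbbbbbbbbb#+...++######+..+++
208 ...........+bbbbbbbbbbb#+..++#######+.....
209 ........+..+bbbbbbbbbbb#+..++#######+.....
210 ......+++..+bbbbbbbbbb#+..++#######++.....
211 ......++...+bbbbbbbbbb#+..++######++......
212 .....++..++bbbbbbbbbbb+...+#######+.......
213 .....++..++bbbbbbbb#b#+..++#######+.......
214 .....+...++bbbbbbbbbb#+.++#######+........
215 .....+....+#bbbbbbbbb#++++#######+........
216 .....++....+##bbbbbb##+++++++###+.........
217 .....++.....++++###+++++...+++++..........
218 ......++.......++++...........++..........
219 ..+++.+++.....................++..........
```

Run:
```python
from h import *
for v in (212,213.5):print(ray("scene",366.3,v,18))
```

```text
[611.47663976 -51.69079481]
[608.38618763 -55.95657726]
```

Request:
{"api": "drive_tool", "payload": {
  "plan": [
    {"x": 0,"y": 0,"z": -0.4,"ax": 0,"ay": 0,"az": 0,"hand": 85},
    {"x": 0,"y": 0,"z": -1.0,"ax": 0,"ay": 0,"az": 0,"hand": 85},
    {"x": 0,"y": 0,"z": -1.7,"ax": 0,"ay": 0,"az": 0,"hand": 85},
    {"x": 0,"y": 0,"z": -2.4,"ax": 0,"ay": 0,"az": 0,"hand": 85},
    {"x": 0,"y": 0,"z": -3.1,"ax": 0,"ay": -1.0,"az": 0,"hand": 85},
    {"x": 0,"y": 0,"z": -3.1,"ax": 0,"ay": -2.0,"az": 0,"hand": 85},
    {"x": 0,"y": 0,"z": -3.1,"ax": 0,"ay": -2.55,"az": 0,"hand": 85}
  ]
}}

```text
clock: 14.0
eef_pos: [650.4, -78.7, 193.6]
tcp_rot: [3.141, 0.006, 2.745]
contact_force: [-1.1, -0.3, -0.0]
opening: 0.994
grasp_force: 0.0
```

```bash
python3 -c "
from h import *
go(448,246,195)"
```

```text
units [ 6.242  4.427 -0.064] rot [179.94   0.37 157.27] at [650.4 -78.7 193.6] op 0.994 gf 0.0 t 14.0
```

Request:
{"api": "drive_tool", "payload": {
  "plan": [
    {"x": 0.8,"y": 0.55,"z": 0,"ax": 0,"ay": 0,"az": 0,"hand": 85},
    {"x": 1.6,"y": 1.1,"z": 0,"ax": 0,"ay": 0,"az": 0,"hand": 85},
    {"x": 2.4,"y": 1.65,"z": 0,"ax": 0,"ay": 0,"az": 0,"hand": 85},
    {"x": 3.2,"y": 2.25,"z": 0,"ax": 0,"ay": 0,"az": 0,"hand": 85},
    {"x": 4.0,"y": 2.85,"z": 0,"ax": 0,"ay": 0,"az": 0,"hand": 85},
    {"x": 4.8,"y": 3.4,"z": 0,"ax": 0,"ay": 0,"az": 0,"hand": 85},
    {"x": 5.6,"y": 3.98,"z": 0,"ax": 0,"ay": 0,"az": 0,"hand": 85},
    {"x": 6.24,"y": 4.43,"z": 0,"ax": 0,"ay": 0,"az": 0,"hand": 85}
  ]
}}

```text
clock: 14.8
eef_pos: [446.0, 248.0, 191.8]
tcp_rot: [3.141, -0.0, 2.745]
contact_force: [0.2, -0.6, -0.1]
opening: 0.997
grasp_force: 0.0
```

Run:
```python
from h import *
import cv2
go(448,246,89)
a=imaging.grab_frame("scene");b=imaging.grab_frame("top")
cv2.imwrite("pics/s8.png",a[:,:,::-1]);cv2.imwrite("pics/t8.png",b[:,:,::-1])
f=lambda i,x,y:cv2.resize(i[y:y+60,x:x+80][:,:,::-1],None,fx=5,fy=5,interpolation=cv2.INTER_CUBIC)
# row1: amber on two (scene, top); row2: black cap on one (scene; s0 top)
s0=cv2.imread("pics/scene0.png")[:,:,::-1];t0=cv2.imread("pics/top0.png")[:,:,::-1]
cv2.imwrite("pics/g8.png",np.vstack([np.hstack([f(a,330,170),f(b,300,130)]),np.hstack([f(s0,220,130),f(t0,180,190)])]))
```

```text
units [-0.051 -0.022  2.057] rot [179.97  -0.   157.3 ] at [446.  248.  191.8] op 0.997 gf 0.0 t 14.8
```

View pics/g8.png

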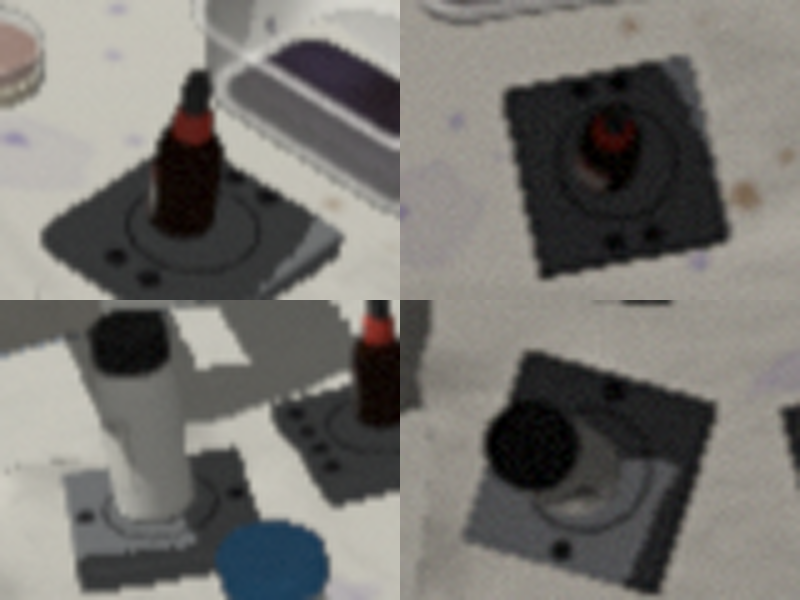

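Top row: amber stands upright on two, its base about 4–5 mm toward +y of the ring centre; I'll mend that later. Bottom row: the black-capped bottle on one (cap scene 246,196). Triangulating it now.

```bash
cat >> h.py <<'E'
from scipy.optimize import least_squares
def proj(n,X):
    c=imaging.camera_info(n); q=np.array(c["mtx"])@(np.array(c["R"])@X+c["t"]); return q[:2]/q[2]
def tri(obs):  # obs: (cam,u,v,z-height) ; upright axis at x,y
    f=lambda p: np.concatenate([proj(n,np.array([p[0],p[1],z]))-[u,v] for n,u,v,z in obs])
    s=least_squares(f,[500,100]); return s.x.round(1),s.fun.round(1)
q=lambda u,v,x0,y0,k:((u+.5)/k-.5+x0,(v+.5)/k-.5+y0)
E
python3 - <<'E'
from h import *
print("black cap",tri([("scene",*q(130,330,220,130,5),128),("top",*q(133,144.5,180,190,5),128)]))
print("black base",ray("scene",*q(152.5,502-300,220,130,5),18),ray("top",*q(179,187,180,190,5),18))
print("black cap",tri([("scene",*q(130,30,220,130,5),128),("top",*q(133,144.5,180,190,5),128)]))
print("ambernow teat",tri([("scene",*q(197,74,330,170,5),105),("top",*q(217,118,300,130,5),105)]),"base",ray("scene",*q(184,218,330,170,5),18),ray("top",*q(209,161,300,130,5),18))
print("amber0 ",tri([("scene",*q(303,46,220,115,4),105),("top",*q(92,110,185,130,4),105)]),"base",ray("scene",*q(304,150,220,115,4),18))
print("jar0 ",tri([("scene",*q(218,266,220,115,4),82),("top",*q(371,364,185,130,4),82)]),"base",ray("scene",*q(225,345,220,115,4),18))
print("nozzle now",ray("scene",*q(84.5,489,290,115,4),18),"blank ring",ray("scene",*q(72,492,290,115,4),18))
E
```

```text
black cap (array([421. , 199.5]), array([ -2.7, -49.8,  20.7,  11.3]))
black base [444.66296352 251.26462675] [439.60553616 249.74943361]
black cap (array([445.3, 245.2]), array([-0.3, -0.6,  0.3, -0.1]))
ambernow teat (array([606.8, -56.8]), array([-0.5, -0.5,  0.6, -0.3])) base [609.19934515 -55.22684096] [610.06237227 -58.22800424]
amber0  (array([591.3, 257.5]), array([-0.1,  0.3, -0. , -0.1])) base [591.51029061 266.50537174]
jar0  (array([448.7,  92.7]), array([-0.2, -0.9,  0.6,  0.1])) base [448.56844891  95.33211648]
nozzle now [461.1491467  -55.45030515] blank ring [454.25762816 -53.93085212]
```

Request:
{"api": "drive_tool", "payload": {
  "plan": [
    {"x": 0,"y": -0.05,"z": 0.5,"ax": 0,"ay": 0,"az": 0,"hand": 85},
    {"x": 0,"y": -0.05,"z": 1.0,"ax": 0,"ay": 0,"az": 0,"hand": 85},
    {"x": 0,"y": -0.05,"z": 1.5,"ax": 0,"ay": 0,"az": 0,"hand": 85},
    {"x": 0,"y": -0.05,"z": 1.9,"ax": 0,"ay": 0,"az": 0,"hand": 85},
    {"x": 0,"y": -0.05,"z": 2.1,"ax": 0,"ay": 0,"az": 0,"hand": 85},
    {"x": 0,"y": -0.05,"z": 2.1,"ax": 0,"ay": 0,"az": 0,"hand": 85},
    {"x": 0,"y": -0.05,"z": 2.1,"ax": 0,"ay": 0,"az": 0,"hand": 85}
  ],
  "grip_force": 40
}}

```text
clock: 15.6
eef_pos: [447.2, 243.8, 87.2]
tcp_rot: [3.141, 0.0, 2.745]
contact_force: [-0.8, 0.7, 1.4]
opening: 0.999
grasp_force: 0.0
```

```bash
python3 -c "
from h import *
go(445.3,245.3,86)"
```

```text
units [0.048 0.013 0.023] rot [1.7998e+02 2.0000e-02 1.5725e+02] at [447.2 243.8  87.2] op 0.999 gf 0.0 t 15.6
```

Request:
{"api": "drive_tool", "payload": {
  "plan": [
    {"x": 0.04,"y": 0.01,"z": 0,"ax": 0,"ay": 0,"az": 0,"hand": 70},
    {"x": 0.04,"y": 0.01,"z": 0,"ax": 0,"ay": 0,"az": 0,"hand": 55},
    {"x": 0.04,"y": 0.01,"z": 0,"ax": 0,"ay": 0,"az": 0,"hand": 48},
    {"x": 0.04,"y": 0.01,"z": 0,"ax": 0,"ay": 0,"az": 0,"hand": 43},
    {"x": 0.04,"y": 0.01,"z": 0,"ax": 0,"ay": 0,"az": 0,"hand": 38},
    {"x": 0.04,"y": 0.01,"z": 0,"ax": 0,"ay": 0,"az": 0,"hand": 32},
    {"x": 0.04,"y": 0.01,"z": 0,"ax": 0,"ay": 0,"az": 0,"hand": 32},
    {"x": 0.04,"y": 0.01,"z": 0,"ax": 0,"ay": 0,"az": 0,"hand": 32}
  ]
}}

```text
clock: 16.4
eef_pos: [445.7, 245.6, 87.3]
tcp_rot: [3.14, 0.001, 2.745]
contact_force: [-0.4, 1.1, 5.4]
opening: 0.465
grasp_force: 39.1
```

Request:
{"api": "drive_tool", "payload": {
  "plan": [
    {"x": 0,"y": 0,"z": -0.1,"ax": 0,"ay": 0,"az": 0,"hand": 32},
    {"x": 0,"y": 0,"z": -0.3,"ax": 0,"ay": 0,"az": 0,"hand": 32},
    {"x": 0,"y": 0,"z": -0.5,"ax": 0,"ay": 0,"az": 0,"hand": 32},
    {"x": 0,"y": 0,"z": -0.6,"ax": 0,"ay": 0,"az": 0,"hand": 32},
    {"x": 0,"y": 0,"z": -0.6,"ax": 0,"ay": 0,"az": 0,"hand": 32}
  ]
}}

```text
clock: 16.9
eef_pos: [445.6, 245.3, 117.7]
tcp_rot: [3.14, 0.001, 2.745]
contact_force: [0.3, 0.2, -1.9]
opening: 0.467
grasp_force: 39.6
```

Run:
```python
from h import *
import cv2
go(586.5,257.2,115)
a=imaging.grab_frame("scene");b=imaging.grab_frame("top")
cv2.imwrite("pics/s9.png",a[:,:,::-1]);cv2.imwrite("pics/t9.png",b[:,:,::-1])
cv2.imwrite("pics/g9.png",cv2.resize(a[110:200,215:335][:,:,::-1],None,fx=6,fy=6,interpolation=cv2.INTER_CUBIC))
```

```text
units [-2.506  1.308  0.06 ] rot [1.7992e+02 7.0000e-02 1.5726e+02] at [445.6 245.3 117.7] op 0.467 gf 39.610936837561894 t 16.9
```

View pics/g9.png

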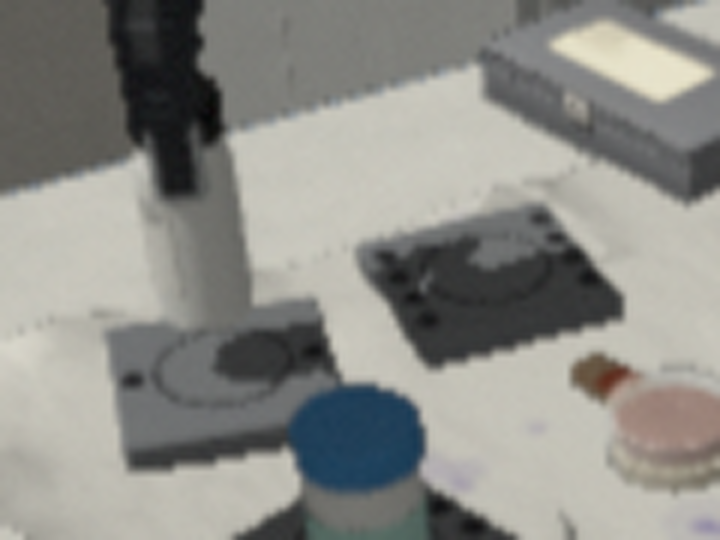

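Black-capped bottle lifted about 30 mm above stand one and hanging plumb; stand four is empty (crop 490,265).

Request:
{"api": "drive_tool", "payload": {
  "plan": [
    {"x": -0.2,"y": 0.1,"z": 0,"ax": 0,"ay": 0,"az": 0,"hand": 32},
    {"x": -0.55,"y": 0.28,"z": 0,"ax": 0,"ay": 0,"az": 0,"hand": 32},
    {"x": -1.0,"y": 0.52,"z": 0,"ax": 0,"ay": 0,"az": 0,"hand": 32},
    {"x": -1.5,"y": 0.78,"z": 0,"ax": 0,"ay": 0,"az": 0,"hand": 32},
    {"x": -1.95,"y": 1.02,"z": 0,"ax": 0,"ay": 0,"az": 0,"hand": 32},
    {"x": -2.3,"y": 1.2,"z": 0,"ax": 0,"ay": 0,"az": 0,"hand": 32},
    {"x": -2.5,"y": 1.3,"z": 0,"ax": 0,"ay": 0,"az": 0,"hand": 32},
    {"x": -2.5,"y": 1.3,"z": 0,"ax": 0,"ay": 0,"az": 0,"hand": 32}
  ]
}}

```text
clock: 17.8
eef_pos: [586.8, 256.6, 116.0]
tcp_rot: [3.142, 0.0, 2.744]
contact_force: [-0.1, -0.1, -1.0]
opening: 0.465
grasp_force: 39.7
```

```bash
python3 -c "
from h import *
go(586.5,257.2,87.5)"
```

```text
units [0.01  0.009 0.571] rot [1.8000e+02 1.0000e-02 1.5723e+02] at [586.8 256.6 116. ] op 0.465 gf 39.73769387914217 t 17.8
```

Request:
{"api": "drive_tool", "payload": {
  "plan": [
    {"x": 0,"y": 0,"z": 0.15,"ax": 0,"ay": 0,"az": 0,"hand": 32},
    {"x": 0,"y": 0,"z": 0.35,"ax": 0,"ay": 0,"az": 0,"hand": 32},
    {"x": 0,"y": 0,"z": 0.5,"ax": 0,"ay": 0,"az": 0,"hand": 32},
    {"x": 0,"y": 0,"z": 0.54,"ax": 0,"ay": 0,"az": 0,"hand": 32},
    {"x": 0,"y": 0,"z": 0.56,"ax": 0,"ay": 0,"az": 0,"hand": 32},
    {"x": 0,"y": 0,"z": 0.56,"ax": 0,"ay": 0,"az": 0,"hand": 32},
    {"x": 0,"y": 0,"z": 0.56,"ax": 0,"ay": 0,"az": 0,"hand": 32}
  ]
}}

```text
clock: 18.5
eef_pos: [585.6, 256.8, 88.9]
tcp_rot: [3.141, 0.0, 2.745]
contact_force: [-0.2, 0.4, -1.4]
opening: 0.468
grasp_force: 39.7
```

Request:
{"api": "drive_tool", "payload": {
  "plan": [
    {"x": -0.01,"y": 0,"z": 0.02,"ax": 0,"ay": 0,"az": 0,"hand": 32},
    {"x": -0.01,"y": 0,"z": 0.03,"ax": 0,"ay": 0,"az": 0,"hand": 32},
    {"x": -0.01,"y": 0,"z": 0.04,"ax": 0,"ay": 0,"az": 0,"hand": 32},
    {"x": -0.01,"y": 0,"z": 0.04,"ax": 0,"ay": 0,"az": 0,"hand": 32}
  ]
}}

```text
clock: 18.9
eef_pos: [586.4, 256.6, 87.4]
tcp_rot: [3.141, 0.001, 2.745]
contact_force: [-0.8, 0.2, 4.6]
opening: 0.462
grasp_force: 39.6
```

Contact felt; releasing and rising.

Request:
{"api": "drive_tool", "payload": {
  "plan": [
    {"x": 0,"y": 0,"z": 0,"ax": 0,"ay": 0,"az": 0,"hand": 48},
    {"x": 0,"y": 0,"z": 0,"ax": 0,"ay": 0,"az": 0,"hand": 60},
    {"x": 0,"y": 0,"z": 0,"ax": 0,"ay": 0,"az": 0,"hand": 85},
    {"x": 0,"y": 0,"z": 0,"ax": 0,"ay": 0,"az": 0,"hand": 85},
    {"x": 0,"y": 0,"z": -0.5,"ax": 0,"ay": 0,"az": 0,"hand": 85},
    {"x": 0,"y": 0,"z": -1.1,"ax": 0,"ay": 0,"az": 0,"hand": 85},
    {"x": 0,"y": 0,"z": -1.7,"ax": 0,"ay": 0,"az": 0,"hand": 85}
  ]
}}

```text
clock: 19.6
eef_pos: [585.6, 256.4, 172.2]
tcp_rot: [-3.141, -0.001, 2.745]
contact_force: [-0.6, -0.2, 0.7]
opening: 0.997
grasp_force: 0.0
```

```bash
python3 -c "
from h import *
go(448.6,93,172)"
```

```text
units [ 1.264 -4.072  0.008] rot [-1.7996e+02 -4.0000e-02  1.5727e+02] at [585.6 256.4 172.2] op 0.997 gf 0.0 t 19.6
```

Request:
{"api": "drive_tool", "payload": {
  "plan": [
    {"x": 0.2,"y": -0.65,"z": 0,"ax": 0,"ay": 0,"az": 0,"hand": 85},
    {"x": 0.45,"y": -1.4,"z": 0,"ax": 0,"ay": 0,"az": 0,"hand": 85},
    {"x": 0.7,"y": -2.2,"z": 0,"ax": 0,"ay": 0,"az": 0,"hand": 85},
    {"x": 0.95,"y": -3.0,"z": 0,"ax": 0,"ay": 0,"az": 0,"hand": 85},
    {"x": 1.15,"y": -3.7,"z": 0,"ax": 0,"ay": 0,"az": 0,"hand": 85},
    {"x": 1.26,"y": -4.07,"z": 0,"ax": 0,"ay": 0,"az": 0,"hand": 85},
    {"x": 1.26,"y": -4.07,"z": 0.4,"ax": 0,"ay": 0,"az": 0,"hand": 85},
    {"x": 1.26,"y": -4.07,"z": 0.9,"ax": 0,"ay": 0,"az": 0,"hand": 85}
  ]
}}

```text
clock: 20.4
eef_pos: [450.7, 93.1, 127.5]
tcp_rot: [3.139, 0.003, 2.744]
contact_force: [0.6, -0.2, -0.7]
opening: 0.998
grasp_force: 0.0
```

```bash
python3 -c "
from h import *
go(448.6,93,52)"
```

```text
units [ 0.043 -0.023  1.509] rot [179.85   0.2  157.2 ] at [450.7  93.1 127.5] op 0.998 gf 0.0 t 20.4
```

Request:
{"api": "drive_tool", "payload": {
  "plan": [
    {"x": 0.03,"y": -0.01,"z": 0.4,"ax": 0,"ay": 0,"az": 0,"hand": 85},
    {"x": 0.03,"y": -0.01,"z": 0.8,"ax": 0,"ay": 0,"az": 0,"hand": 85},
    {"x": 0.03,"y": -0.01,"z": 1.2,"ax": 0,"ay": 0,"az": 0,"hand": 85},
    {"x": 0.03,"y": -0.01,"z": 1.42,"ax": 0,"ay": 0,"az": 0,"hand": 85},
    {"x": 0.03,"y": -0.01,"z": 1.42,"ax": 0,"ay": 0,"az": 0,"hand": 85},
    {"x": 0.03,"y": -0.01,"z": 1.42,"ax": 0,"ay": 0,"az": 0,"hand": 85}
  ]
}}

```text
clock: 21.0
eef_pos: [448.0, 93.4, 55.9]
tcp_rot: [3.141, 0.0, 2.745]
contact_force: [1.1, 0.7, 0.3]
opening: 0.994
grasp_force: 0.0
```

```bash
python3 -c "
from h import *
go(448.6,93,52)"
```

```text
units [-0.014 -0.004  0.078] rot [1.7999e+02 1.0000e-02 1.5727e+02] at [448.   93.4  55.9] op 0.994 gf 0.0 t 21.0
```

Request:
{"api": "drive_tool", "payload": {
  "plan": [
    {"x": 0,"y": 0,"z": 0.07,"ax": 0,"ay": 0,"az": 0,"hand": 75},
    {"x": 0,"y": 0,"z": 0.07,"ax": 0,"ay": 0,"az": 0,"hand": 65},
    {"x": 0,"y": 0,"z": 0.07,"ax": 0,"ay": 0,"az": 0,"hand": 57},
    {"x": 0,"y": 0,"z": 0.07,"ax": 0,"ay": 0,"az": 0,"hand": 52},
    {"x": 0,"y": 0,"z": 0.07,"ax": 0,"ay": 0,"az": 0,"hand": 46},
    {"x": 0,"y": 0,"z": 0.07,"ax": 0,"ay": 0,"az": 0,"hand": 42},
    {"x": 0,"y": 0,"z": 0.07,"ax": 0,"ay": 0,"az": 0,"hand": 42},
    {"x": 0,"y": 0,"z": 0.07,"ax": 0,"ay": 0,"az": 0,"hand": 42}
  ]
}}

```text
clock: 21.8
eef_pos: [448.1, 93.4, 52.8]
tcp_rot: [3.141, 0.001, 2.745]
contact_force: [-0.8, 1.0, 7.5]
opening: 0.596
grasp_force: 40.2
```

Request:
{"api": "drive_tool", "payload": {
  "plan": [
    {"x": 0,"y": 0,"z": -0.1,"ax": 0,"ay": 0,"az": 0,"hand": 42},
    {"x": 0,"y": 0,"z": -0.3,"ax": 0,"ay": 0,"az": 0,"hand": 42},
    {"x": 0,"y": 0,"z": -0.5,"ax": 0,"ay": 0,"az": 0,"hand": 42},
    {"x": 0,"y": 0,"z": -0.6,"ax": 0,"ay": 0,"az": 0,"hand": 42},
    {"x": 0,"y": 0,"z": -0.6,"ax": 0,"ay": 0,"az": 0,"hand": 42}
  ]
}}

```text
clock: 22.3
eef_pos: [448.3, 93.4, 83.2]
tcp_rot: [3.14, 0.002, 2.745]
contact_force: [0.0, 0.7, -0.4]
opening: 0.597
grasp_force: 41.7
```

Run:
```python
from h import *
import cv2
go(447.9,246.3,83)
a=imaging.grab_frame("scene");b=imaging.grab_frame("top")
cv2.imwrite("pics/s10.png",a[:,:,::-1]);cv2.imwrite("pics/t10.png",b[:,:,::-1])
cv2.imwrite("pics/g10.png",cv2.resize(a[115:215,225:345][:,:,::-1],None,fx=5,fy=5,interpolation=cv2.INTER_CUBIC))
```

```text
units [1.189 2.817 0.005] rot [1.7994e+02 1.0000e-01 1.5726e+02] at [448.3  93.4  83.2] op 0.597 gf 41.74770176410675 t 22.3
```

View pics/g10.png

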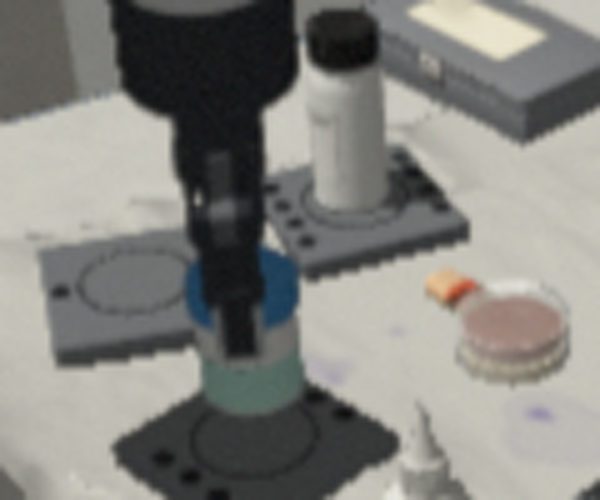

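Black-capped bottle stands upright in stand four's ring (base crop 350,200). The jar is held level by its cap. Moving it to stand one.

Request:
{"api": "drive_tool", "payload": {
  "plan": [
    {"x": 0.1,"y": 0.25,"z": 0,"ax": 0,"ay": 0,"az": 0,"hand": 42},
    {"x": 0.27,"y": 0.65,"z": 0,"ax": 0,"ay": 0,"az": 0,"hand": 42},
    {"x": 0.5,"y": 1.2,"z": 0,"ax": 0,"ay": 0,"az": 0,"hand": 42},
    {"x": 0.73,"y": 1.75,"z": 0,"ax": 0,"ay": 0,"az": 0,"hand": 42},
    {"x": 0.95,"y": 2.25,"z": 0,"ax": 0,"ay": 0,"az": 0,"hand": 42},
    {"x": 1.1,"y": 2.62,"z": 0,"ax": 0,"ay": 0,"az": 0,"hand": 42},
    {"x": 1.19,"y": 2.82,"z": 0,"ax": 0,"ay": 0,"az": 0,"hand": 42},
    {"x": 1.19,"y": 2.82,"z": 0,"ax": 0,"ay": 0,"az": 0,"hand": 42}
  ]
}}

```text
clock: 23.2
eef_pos: [446.9, 247.6, 81.8]
tcp_rot: [-3.141, -0.0, 2.747]
contact_force: [0.3, 0.5, -0.6]
opening: 0.6
grasp_force: 41.8
```

```bash
python3 -c "
from h import *
go(447.9,246.3,53)"
```

```text
units [-0.029 -0.017  0.575] rot [-1.7999e+02 -1.0000e-02  1.5737e+02] at [446.9 247.6  81.8] op 0.6 gf 41.79242134094238 t 23.2
```

Request:
{"api": "drive_tool", "payload": {
  "plan": [
    {"x": -0.02,"y": -0.01,"z": 0.15,"ax": 0,"ay": 0,"az": 0,"hand": 42},
    {"x": -0.02,"y": -0.01,"z": 0.35,"ax": 0,"ay": 0,"az": 0,"hand": 42},
    {"x": -0.02,"y": -0.01,"z": 0.5,"ax": 0,"ay": 0,"az": 0,"hand": 42},
    {"x": -0.02,"y": -0.01,"z": 0.55,"ax": 0,"ay": 0,"az": 0,"hand": 42},
    {"x": -0.02,"y": -0.01,"z": 0.57,"ax": 0,"ay": 0,"az": 0,"hand": 42},
    {"x": -0.02,"y": -0.01,"z": 0.58,"ax": 0,"ay": 0,"az": 0,"hand": 42},
    {"x": -0.02,"y": -0.01,"z": 0.58,"ax": 0,"ay": 0,"az": 0,"hand": 42}
  ]
}}

```text
clock: 23.9
eef_pos: [448.1, 245.5, 53.3]
tcp_rot: [3.141, 0.0, 2.745]
contact_force: [0.0, -0.3, 0.2]
opening: 0.597
grasp_force: 41.8
```

Request:
{"api": "drive_tool", "payload": {
  "plan": [
    {"x": 0,"y": 0.01,"z": 0.015,"ax": 0,"ay": 0,"az": 0,"hand": 42},
    {"x": 0,"y": 0.01,"z": 0.025,"ax": 0,"ay": 0,"az": 0,"hand": 42},
    {"x": 0,"y": 0.01,"z": 0.025,"ax": 0,"ay": 0,"az": 0,"hand": 42}
  ]
}}

```text
clock: 24.2
eef_pos: [448.4, 245.9, 52.8]
tcp_rot: [3.141, 0.0, 2.745]
contact_force: [-2.4, -2.8, 9.9]
opening: 0.597
grasp_force: 42.7
```

Request:
{"api": "drive_tool", "payload": {
  "plan": [
    {"x": 0,"y": 0,"z": 0,"ax": 0,"ay": 0,"az": 0,"hand": 55},
    {"x": 0,"y": 0,"z": 0,"ax": 0,"ay": 0,"az": 0,"hand": 68},
    {"x": 0,"y": 0,"z": 0,"ax": 0,"ay": 0,"az": 0,"hand": 85},
    {"x": 0,"y": 0,"z": 0,"ax": 0,"ay": 0,"az": 0,"hand": 85},
    {"x": 0,"y": 0,"z": -0.5,"ax": 0,"ay": 0,"az": 0,"hand": 85},
    {"x": 0,"y": 0,"z": -1.2,"ax": 0,"ay": 0,"az": 0,"hand": 85},
    {"x": 0,"y": 0,"z": -1.9,"ax": 0,"ay": 0,"az": 0,"hand": 85},
    {"x": 0,"y": 0,"z": -2.7,"ax": 0,"ay": 0,"az": 0,"hand": 85}
  ]
}}

```text
clock: 25.0
eef_pos: [447.5, 245.6, 187.6]
tcp_rot: [-3.14, -0.001, 2.745]
contact_force: [1.3, 0.1, 0.6]
opening: 0.995
grasp_force: 0.0
```

Run:
```python
from h import *
import cv2
a=imaging.grab_frame("scene");b=imaging.grab_frame("top")
cv2.imwrite("pics/s11.png",a[:,:,::-1]);cv2.imwrite("pics/t11.png",b[:,:,::-1])
f=lambda i,x,y:cv2.resize(i[y:y+60,x:x+80][:,:,::-1],None,fx=5,fy=5,interpolation=cv2.INTER_CUBIC)
cv2.imwrite("pics/g11.png",np.vstack([np.hstack([f(a,225,150),f(a,260,110)]),np.hstack([f(a,265,195),f(b,300,190)])]))
go(459,-56,180)
```

```text
units [-2.495 -5.536  0.212] rot [179.62   0.3  157.26] at [450.9 247.5 191.8] op 0.995 gf 0.0 t 25.1
```

View pics/g11.png

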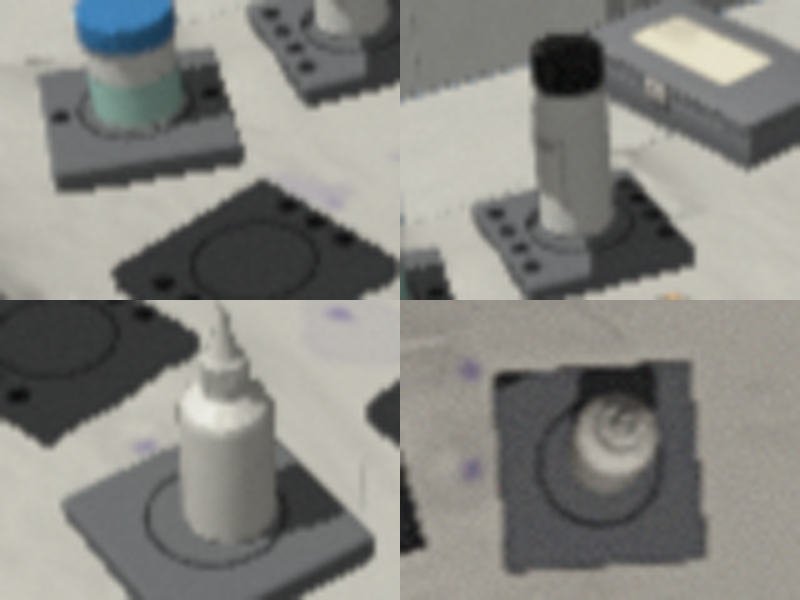

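Jar is centred on one, black-capped bottle on four. The nozzle bottle is upright on blank, slightly right of centre. Stand three is empty.

Run:
```python
from h import *
print(tri([("scene",*q(230,215,265,195,5),18),("scene",*q(216,8,265,195,5),136),("top",*q(216,137,300,190,5),96),("top",*q(222,122,300,190,5),136)]))
go(459,-56,180)
```

```text
(array([458.2, -56.6]), array([-0.8,  0.1,  0.1, -1.1,  0.4, -0.3,  0.6,  0. ]))
units [-2.495 -5.536  0.212] rot [179.62   0.3  157.26] at [450.9 247.5 191.8] op 0.995 gf 0.0 t 25.1
```

Request:
{"api": "drive_tool", "payload": {
  "plan": [
    {"x": -0.35,"y": -0.75,"z": 0,"ax": 0,"ay": 0,"az": 0,"hand": 85},
    {"x": -0.7,"y": -1.55,"z": 0,"ax": 0,"ay": 0,"az": 0,"hand": 85},
    {"x": -1.05,"y": -2.35,"z": 0,"ax": 0,"ay": 0,"az": 0,"hand": 85},
    {"x": -1.4,"y": -3.15,"z": 0,"ax": 0,"ay": 0,"az": 0,"hand": 85},
    {"x": -1.75,"y": -3.95,"z": 0,"ax": 0,"ay": 0,"az": 0,"hand": 85},
    {"x": -2.15,"y": -4.75,"z": 0,"ax": 0,"ay": 0,"az": 0,"hand": 85},
    {"x": -2.5,"y": -5.53,"z": 0,"ax": 0,"ay": 0,"az": 0,"hand": 85},
    {"x": -2.5,"y": -5.53,"z": 0,"ax": 0,"ay": 0,"az": 0,"hand": 85}
  ]
}}

```text
clock: 25.9
eef_pos: [456.3, -61.4, 186.3]
tcp_rot: [-3.14, 0.0, 2.741]
contact_force: [0.0, 0.3, -0.7]
opening: 0.998
grasp_force: 0.0
```

```bash
python3 -c "
from h import *
go(458.2,-56.6,70)"
```

```text
units [0.003 0.107 2.326] rot [-1.7993e+02  1.0000e-02  1.5703e+02] at [456.3 -61.4 186.3] op 0.998 gf 0.0 t 25.9
```

Request:
{"api": "drive_tool", "payload": {
  "plan": [
    {"x": 0,"y": 0.06,"z": 0.5,"ax": 0,"ay": 0,"az": 0,"hand": 85},
    {"x": 0,"y": 0.06,"z": 1.0,"ax": 0,"ay": 0,"az": 0,"hand": 85},
    {"x": 0,"y": 0.06,"z": 1.5,"ax": 0,"ay": 0,"az": 0,"hand": 85},
    {"x": 0,"y": 0.06,"z": 2.0,"ax": 0,"ay": 0,"az": 0,"hand": 85},
    {"x": 0,"y": 0.06,"z": 2.27,"ax": 0,"ay": 0,"az": 0,"hand": 85},
    {"x": 0,"y": 0.06,"z": 2.27,"ax": 0,"ay": 0,"az": 0,"hand": 85},
    {"x": 0,"y": 0.06,"z": 2.27,"ax": 0,"ay": 0,"az": 0,"hand": 85}
  ]
}}

```text
clock: 26.6
eef_pos: [457.4, -54.3, 73.2]
tcp_rot: [-3.141, -0.001, 2.745]
contact_force: [-0.2, -0.3, 0.1]
opening: 0.994
grasp_force: 0.0
```

```bash
python3 -c "
from h import *
go(458.2,-56.6,70)"
```

```text
units [-0.032 -0.037  0.063] rot [-1.7999e+02 -6.0000e-02  1.5728e+02] at [457.4 -54.3  73.2] op 0.994 gf 0.0 t 26.6
```

Request:
{"api": "drive_tool", "payload": {
  "plan": [
    {"x": -0.03,"y": -0.03,"z": 0.06,"ax": 0,"ay": 0,"az": 0,"hand": 70},
    {"x": -0.03,"y": -0.03,"z": 0.06,"ax": 0,"ay": 0,"az": 0,"hand": 55},
    {"x": -0.03,"y": -0.03,"z": 0.06,"ax": 0,"ay": 0,"az": 0,"hand": 47},
    {"x": -0.03,"y": -0.03,"z": 0.06,"ax": 0,"ay": 0,"az": 0,"hand": 42},
    {"x": -0.03,"y": -0.03,"z": 0.06,"ax": 0,"ay": 0,"az": 0,"hand": 36},
    {"x": -0.03,"y": -0.03,"z": 0.06,"ax": 0,"ay": 0,"az": 0,"hand": 30},
    {"x": -0.03,"y": -0.03,"z": 0.06,"ax": 0,"ay": 0,"az": 0,"hand": 30},
    {"x": -0.03,"y": -0.03,"z": 0.06,"ax": 0,"ay": 0,"az": 0,"hand": 30}
  ]
}}

```text
clock: 27.4
eef_pos: [459.0, -56.7, 71.0]
tcp_rot: [3.141, 0.001, 2.745]
contact_force: [0.3, 1.2, 5.6]
opening: 0.442
grasp_force: 39.4
```

Request:
{"api": "drive_tool", "payload": {
  "plan": [
    {"x": 0,"y": 0,"z": -0.1,"ax": 0,"ay": 0,"az": 0,"hand": 30},
    {"x": 0,"y": 0,"z": -0.3,"ax": 0,"ay": 0,"az": 0,"hand": 30},
    {"x": 0,"y": 0,"z": -0.5,"ax": 0,"ay": 0,"az": 0,"hand": 30},
    {"x": 0,"y": 0,"z": -0.6,"ax": 0,"ay": 0,"az": 0,"hand": 30},
    {"x": 0,"y": 0,"z": -0.6,"ax": 0,"ay": 0,"az": 0,"hand": 30}
  ]
}}

```text
clock: 27.9
eef_pos: [459.2, -56.7, 101.5]
tcp_rot: [3.141, 0.002, 2.745]
contact_force: [-0.0, -0.3, -0.8]
opening: 0.438
grasp_force: 40.3
```

```bash
python3 -c "
from h import *
go(446.5,92.4,100)"
```

```text
units [1.387 2.652 0.028] rot [1.7997e+02 1.1000e-01 1.5727e+02] at [459.2 -56.7 101.5] op 0.438 gf 40.270474716089666 t 27.9
```

Request:
{"api": "drive_tool", "payload": {
  "plan": [
    {"x": 0.12,"y": 0.22,"z": 0,"ax": 0,"ay": 0,"az": 0,"hand": 30},
    {"x": 0.32,"y": 0.6,"z": 0,"ax": 0,"ay": 0,"az": 0,"hand": 30},
    {"x": 0.58,"y": 1.1,"z": 0,"ax": 0,"ay": 0,"az": 0,"hand": 30},
    {"x": 0.85,"y": 1.62,"z": 0,"ax": 0,"ay": 0,"az": 0,"hand": 30},
    {"x": 1.1,"y": 2.1,"z": 0,"ax": 0,"ay": 0,"az": 0,"hand": 30},
    {"x": 1.28,"y": 2.45,"z": 0,"ax": 0,"ay": 0,"az": 0,"hand": 30},
    {"x": 1.39,"y": 2.65,"z": 0,"ax": 0,"ay": 0,"az": 0,"hand": 30},
    {"x": 1.39,"y": 2.65,"z": 0,"ax": 0,"ay": 0,"az": 0,"hand": 30}
  ]
}}

```text
clock: 28.7
eef_pos: [445.1, 93.7, 100.1]
tcp_rot: [-3.141, -0.0, 2.747]
contact_force: [0.3, -0.3, -0.6]
opening: 0.441
grasp_force: 40.3
```

Request:
{"api": "drive_tool", "payload": {
  "plan": [
    {"x": 0,"y": 0,"z": 0.15,"ax": 0,"ay": 0,"az": 0,"hand": 30},
    {"x": 0,"y": 0,"z": 0.35,"ax": 0,"ay": 0,"az": 0,"hand": 30},
    {"x": 0,"y": 0,"z": 0.5,"ax": 0,"ay": 0,"az": 0,"hand": 30},
    {"x": 0,"y": 0,"z": 0.56,"ax": 0,"ay": 0,"az": 0,"hand": 30},
    {"x": 0,"y": 0,"z": 0.56,"ax": 0,"ay": 0,"az": 0,"hand": 30},
    {"x": 0,"y": 0,"z": 0.56,"ax": 0,"ay": 0,"az": 0,"hand": 30}
  ]
}}

```text
clock: 29.3
eef_pos: [445.7, 92.3, 72.3]
tcp_rot: [-3.141, -0.0, 2.744]
contact_force: [-0.3, -0.2, -1.6]
opening: 0.443
grasp_force: 40.3
```

```bash
python3 -c "
from h import *
go(446.5,92.4,71)"
```

```text
units [-0.014  0.009  0.025] rot [-1.7999e+02 -1.0000e-02  1.5724e+02] at [445.7  92.3  72.3] op 0.443 gf 40.31207554740831 t 29.3
```

Request:
{"api": "drive_tool", "payload": {
  "plan": [
    {"x": -0.01,"y": 0.01,"z": 0.02,"ax": 0,"ay": 0,"az": 0,"hand": 30},
    {"x": -0.01,"y": 0.01,"z": 0.035,"ax": 0,"ay": 0,"az": 0,"hand": 30},
    {"x": -0.01,"y": 0.01,"z": 0.035,"ax": 0,"ay": 0,"az": 0,"hand": 30},
    {"x": -0.01,"y": 0.01,"z": 0.035,"ax": 0,"ay": 0,"az": 0,"hand": 30}
  ]
}}

```text
clock: 29.7
eef_pos: [446.8, 92.8, 71.0]
tcp_rot: [3.141, 0.001, 2.745]
contact_force: [-0.6, -1.2, 4.9]
opening: 0.445
grasp_force: 40.8
```

Request:
{"api": "drive_tool", "payload": {
  "plan": [
    {"x": 0,"y": 0,"z": 0,"ax": 0,"ay": 0,"az": 0,"hand": 48},
    {"x": 0,"y": 0,"z": 0,"ax": 0,"ay": 0,"az": 0,"hand": 60},
    {"x": 0,"y": 0,"z": 0,"ax": 0,"ay": 0,"az": 0,"hand": 85},
    {"x": 0,"y": 0,"z": 0,"ax": 0,"ay": 0,"az": 0,"hand": 85},
    {"x": 0,"y": 0,"z": -0.5,"ax": 0,"ay": 0,"az": 0,"hand": 85},
    {"x": 0,"y": 0,"z": -1.1,"ax": 0,"ay": 0,"az": 0,"hand": 85},
    {"x": 0,"y": 0,"z": -1.8,"ax": 0,"ay": 0,"az": 0,"hand": 85},
    {"x": 0,"y": 0,"z": -2.4,"ax": 0,"ay": 0,"az": 0,"hand": 85}
  ]
}}

```text
clock: 30.5
eef_pos: [446.2, 92.7, 192.1]
tcp_rot: [3.141, 0.0, 2.745]
contact_force: [0.6, 0.6, -0.5]
opening: 0.992
grasp_force: 0.0
```

```bash
python3 -c "
from h import *
go(607.5,-57,180)"
```

```text
units [-4.132 -1.516  0.243] rot [1.7999e+02 1.0000e-02 1.5727e+02] at [446.2  92.7 192.1] op 0.992 gf 0.0 t 30.5
```

Request:
{"api": "drive_tool", "payload": {
  "plan": [
    {"x": -0.6,"y": -0.22,"z": 0,"ax": 0,"ay": 0,"az": 0,"hand": 85},
    {"x": -1.3,"y": -0.48,"z": 0,"ax": 0,"ay": 0,"az": 0,"hand": 85},
    {"x": -2.0,"y": -0.73,"z": 0,"ax": 0,"ay": 0,"az": 0,"hand": 85},
    {"x": -2.7,"y": -0.99,"z": 0,"ax": 0,"ay": 0,"az": 0,"hand": 85},
    {"x": -3.4,"y": -1.25,"z": 0,"ax": 0,"ay": 0,"az": 0,"hand": 85},
    {"x": -3.9,"y": -1.43,"z": 0,"ax": 0,"ay": 0,"az": 0,"hand": 85},
    {"x": -4.13,"y": -1.52,"z": 0,"ax": 0,"ay": 0,"az": 0,"hand": 85},
    {"x": -4.13,"y": -1.52,"z": 0,"ax": 0,"ay": 0,"az": 0,"hand": 85}
  ]
}}

```text
clock: 31.3
eef_pos: [607.8, -58.0, 190.2]
tcp_rot: [-3.141, -0.0, 2.744]
contact_force: [-0.6, -0.1, -0.1]
opening: 0.996
grasp_force: 0.0
```

Request:
{"api": "drive_tool", "payload": {
  "plan": [
    {"x": 0,"y": 0,"z": 0.6,"ax": 0,"ay": 0,"az": 0,"hand": 85},
    {"x": 0,"y": 0,"z": 1.2,"ax": 0,"ay": 0,"az": 0,"hand": 85},
    {"x": 0,"y": 0,"z": 1.7,"ax": 0,"ay": 0,"az": 0,"hand": 85},
    {"x": 0,"y": 0,"z": 2.2,"ax": 0,"ay": 0,"az": 0,"hand": 85},
    {"x": 0,"y": 0,"z": 2.6,"ax": 0,"ay": 0,"az": 0,"hand": 85},
    {"x": 0,"y": 0,"z": 2.95,"ax": 0,"ay": 0,"az": 0,"hand": 85},
    {"x": 0,"y": 0,"z": 2.95,"ax": 0,"ay": 0,"az": 0,"hand": 85},
    {"x": 0,"y": 0,"z": 2.95,"ax": 0,"ay": 0,"az": 0,"hand": 85}
  ]
}}

```text
clock: 32.1
eef_pos: [606.6, -56.3, 43.4]
tcp_rot: [-3.141, -0.001, 2.745]
contact_force: [0.4, -0.2, 0.5]
opening: 0.995
grasp_force: 0.0
```

Run:
```python
from h import *
go(607.5,-57,41)
im=imaging.grab_frame("scene")
for v in range(178,220):
    row=im[v,350:400].astype(int); print(v,"".join("R" if p[0]-p[2]>45 else "b" if p[0]-p[2]>8 and p.sum()<150 else "#" if p.sum()<150 else "+" if p.sum()<300 else "." for p in row))
```

```text
units [-0.021 -0.005  0.048] rot [-1.7999e+02 -5.0000e-02  1.5730e+02] at [606.6 -56.3  43.4] op 0.995 gf 0.0 t 32.1
178 .........#####################+........+++++++....
179 ........+#####################+++....+########++..
180 ........+########################+..+###########++
181 ........+#################+#######+###############
182 ........+#################++++####+###############
183 ........+################++++#####..+#############
184 ........##################++#####+...++###########
185 ........#################++++#####.....++#########
186 ........#################++++#####++.....+########
187 ........#################+++++####+++.....++######
188 ........+################+++++####+++++.....+#####
189 .........++++.+###################++++++......+###
190 ..............++#################+++++++++.....++#
191 ...............+#################+++++++++++.....+
192 ...............R+################++++++++++++.....
193 ...............RRb###############++++++++++++++...
194 ..............RRRb###############+.++++++++++++++.
195 .............+RRRb###############...++++++++
[... 626 characters left out ...]
.+bbbb#.++#######+++++++................
208 ...........+bbbb#.++#######++++###++..............
209 .......++..+bbbb++++#######++++#####+.............
210 ......+++..+bbbb++++#######+#++#####+++...........
211 ......++...+bbb#++++######+++##++++++++++.........
212 .....++...+bbbbb++++######++++##+..+++++++........
213 .....++..++bbbbb++++######++++##+..+++++++++......
214 .....+...++bbbbb+++#######++++++...++++++++++.....
215 .....+....+#bbbb#+++##++++++++++..+++++++++++++...
216 .....++....+###bb#+++++++++....+..++++++++++++++..
217 .....++.....++++###++++........+..++++++++++++++..
218 ......++.......++++............+..++++++++++++++..
219 ..+++.+++.....................++..++++++++++++++..
```

Run:
```python
from h import *
T0=np.array([606.6,-56.3,43.4]);ty=np.array([.387,.922,0]);tx=np.array([-.922,.387,0])
for n,X in [("tip near inner L",T0-42.5*ty+11*tx+[0,0,13]),("R",T0-42.5*ty-11*tx+[0,0,13]),("outer L",T0-57*ty+11*tx+[0,0,13]),("outer R",T0-57*ty-11*tx+[0,0,13]),("axis18",np.r_[T0[:2],18]),("axis60",np.r_[T0[:2],60]),("axis105",np.r_[T0[:2],105])]: print(n,proj("scene",X).round(1))
```

```text
tip near inner L [366.4 214. ]
R [376.3 213. ]
outer L [367.9 218.5]
outer R [378.  217.5]
axis18 [365.8 213.9]
axis60 [366.9 199.8]
axis105 [368.3 183.8]
```

Request:
{"api": "drive_tool", "payload": {
  "plan": [
    {"x": 0,"y": 0,"z": 0.02,"ax": 0,"ay": 0,"az": 0,"hand": 65},
    {"x": 0,"y": 0,"z": 0.02,"ax": 0,"ay": 0,"az": 0,"hand": 50},
    {"x": 0,"y": 0,"z": 0.02,"ax": 0,"ay": 0,"az": 0,"hand": 40},
    {"x": 0,"y": 0,"z": 0.02,"ax": 0,"ay": 0,"az": 0,"hand": 34},
    {"x": 0,"y": 0,"z": 0.02,"ax": 0,"ay": 0,"az": 0,"hand": 29},
    {"x": 0,"y": 0,"z": 0.02,"ax": 0,"ay": 0,"az": 0,"hand": 24},
    {"x": 0,"y": 0,"z": 0.02,"ax": 0,"ay": 0,"az": 0,"hand": 24}
  ],
  "grip_force": 25
}}

```text
clock: 32.85
eef_pos: [607.6, -57.3, 42.4]
tcp_rot: [3.142, 0.0, 2.745]
contact_force: [-1.0, 0.5, 5.4]
opening: 0.347
grasp_force: 24.6
```

Run:
```python
from h import *
go(610,-62,43)
im=imaging.grab_frame("scene")
for v in range(180,220):
    row=im[v,350:392].astype(int); print(v,"".join("R" if p[0]-p[2]>45 else "b" if p[0]-p[2]>8 and p.sum()<150 else "#" if p.sum()<150 else "+" if p.sum()<300 else "." for p in row))
```

```text
units [-0.081 -0.069 -0.012] rot [1.8000e+02 2.0000e-02 1.5726e+02] at [607.6 -57.3  42.4] op 0.347 gf 24.616666480433196 t 32.85
180 ..........+############++####+......+#####
181 ..........+###########+++####+....+#######
182 ..........+###########++++###+....++######
183 ..........+############++++##+......+#####
184 ..........+############+++++##++.....++###
185 ..........+###########+++++++#++++.....++#
186 ...........############++++++###++++.....+
187 ...........+###########+++++++###++++.....
188 ............+######+###+++++++###++++++...
189 ............+######+####++++++###+++++++..
190 ............#############+++++###+++++++++
191 ...........+#############+++#####+++++++++
192 ...........+#####################+++++++++
193 ...........+####################++++++++++
194 ...........+###################+...+++++++
195 ...........+##b################+....++++++
196 ...........+#b################+.......++++
197 ...........#bb################+........+++
198 ...........#bb################...........+
199 ...........#bb###############+............
200 ...........#bb++##########
[... 209 characters left out ...]
...........+b#.++############++...........
206 ...........+b#.++#######+###+++...........
207 ...........+b#.++######++##+++.+++........
208 ...........+b#+++######++##+++++##++......
209 ........+..+b#+++######++####++#####+.....
210 ......+++..+b#+++######++++###+#####+++...
211 ......++...+bb+++######+++++###+###++++++.
212 .....++...+bbb#++#+#####+++++###++++++++++
213 .....++..++bbbb####bbb#+++++++##++++++++++
214 .....+...++bbbbbbbb#bb#++++++++#++++++++++
215 .....+....+#bbbbbbbbbb#++++++++#++++++++++
216 .....++....+#bbbbbb###+++++++++#++++++++++
217 .....++.....++++###+#++++++++++#+++++++++.
218 ......++......+++++.++++++++++##+++++++++.
219 ..+++.+++...........++++++++++##++++++++++
```

Request:
{"api": "drive_tool", "payload": {
  "plan": [
    {"x": -0.02,"y": -0.02,"z": -0.01,"ax": 0,"ay": 0,"az": 0,"hand": 24},
    {"x": -0.05,"y": -0.04,"z": -0.01,"ax": 0,"ay": 0,"az": 0,"hand": 24},
    {"x": -0.08,"y": -0.07,"z": -0.01,"ax": 0,"ay": 0,"az": 0,"hand": 24},
    {"x": -0.08,"y": -0.07,"z": -0.01,"ax": 0,"ay": 0,"az": 0,"hand": 24},
    {"x": -0.08,"y": -0.07,"z": -0.01,"ax": 0,"ay": 0,"az": 0,"hand": 24},
    {"x": -0.08,"y": -0.07,"z": -0.01,"ax": 0,"ay": 0,"az": 0,"hand": 40},
    {"x": -0.08,"y": -0.07,"z": -0.01,"ax": 0,"ay": 0,"az": 0,"hand": 60},
    {"x": -0.08,"y": -0.07,"z": -0.01,"ax": 0,"ay": 0,"az": 0,"hand": 85}
  ]
}}

```text
clock: 33.7
eef_pos: [609.6, -62.0, 42.5]
tcp_rot: [-3.142, -0.0, 2.745]
contact_force: [0.6, -1.0, -0.4]
opening: 0.795
grasp_force: 0.0
```

Request:
{"api": "drive_tool", "payload": {
  "plan": [
    {"x": 0,"y": 0,"z": 0,"ax": 0,"ay": 0,"az": 0,"hand": 85},
    {"x": 0,"y": 0,"z": 0,"ax": 0,"ay": 0,"az": 0,"hand": 85},
    {"x": 0,"y": 0,"z": -0.5,"ax": 0,"ay": 0,"az": 0,"hand": 85},
    {"x": 0,"y": 0,"z": -1.2,"ax": 0,"ay": 0,"az": 0,"hand": 85},
    {"x": 0,"y": 0,"z": -2.0,"ax": 0,"ay": 0,"az": 0,"hand": 85},
    {"x": 0,"y": 0,"z": -2.8,"ax": 0,"ay": 0,"az": 0,"hand": 85},
    {"x": 0,"y": 0,"z": -3.3,"ax": 0,"ay": 0,"az": 0,"hand": 85}
  ]
}}

```text
clock: 34.4
eef_pos: [610.7, -62.0, 210.9]
tcp_rot: [3.141, 0.003, 2.745]
contact_force: [0.0, -0.1, -1.0]
opening: 0.996
grasp_force: 0.0
```

Request:
{"api": "drive_tool", "payload": {
  "plan": [
    {"x": 0.5,"y": -0.5,"z": 0,"ax": 0,"ay": 0,"az": 0,"hand": 85},
    {"x": 1.1,"y": -1.1,"z": 0,"ax": 0,"ay": 0,"az": 0,"hand": 85},
    {"x": 1.7,"y": -1.7,"z": 0,"ax": 0,"ay": 0,"az": 0,"hand": 85},
    {"x": 2.3,"y": -2.3,"z": 0,"ax": 0,"ay": 0,"az": 0,"hand": 85},
    {"x": 2.9,"y": -2.9,"z": 0,"ax": 0,"ay": 0,"az": 0,"hand": 85},
    {"x": 3.4,"y": -3.4,"z": 0,"ax": 0,"ay": 0,"az": 0,"hand": 85},
    {"x": 3.4,"y": -3.4,"z": 0,"ax": 0,"ay": 0,"az": 0,"hand": 85}
  ]
}}

```text
clock: 35.1
eef_pos: [383.3, -153.5, 207.4]
tcp_rot: [-3.141, -0.002, 2.743]
contact_force: [0.1, 0.4, -0.4]
opening: 0.993
grasp_force: 0.0
```

Run:
```python
from h import *
import cv2
a=imaging.grab_frame("scene");b=imaging.grab_frame("top")
cv2.imwrite("pics/s12.png",a[:,:,::-1]);cv2.imwrite("pics/t12.png",b[:,:,::-1])
cv2.imwrite("pics/g12.png",cv2.resize(np.vstack([a[112:232,218:418],b[130:250,185:385]])[:,:,::-1],None,fx=2.5,fy=2.5,interpolation=cv2.INTER_CUBIC))
go(610,-62,43)
```

```text
units [-3.394  3.412  3.306] rot [1.7999e+02 7.0000e-02 1.5718e+02] at [ 387.2 -153.4  208. ] op 0.992 gf 0.0 t 35.2
```

View pics/g12.png

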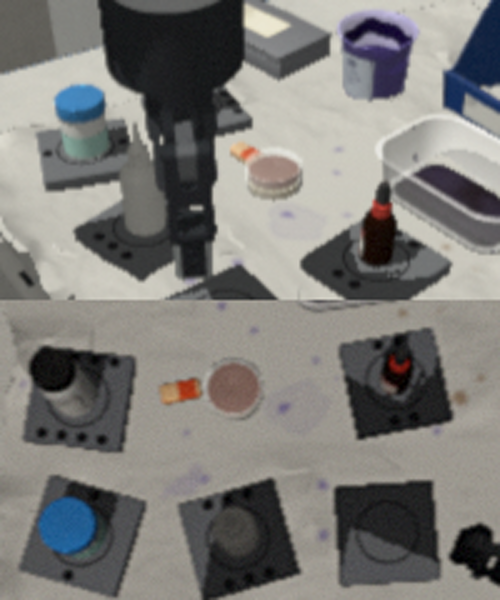

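All four bottles stand upright on their own stands: jar on one (crop 68,525), amber centred on two (395,380), nozzle on three (238,530) and black cap on four (70,390). The gripper is clear of everything.

```bash
python3 -c "
from rig import r
print(r.sign_off())"
```

```text
the job is handed in; nothing more can be done
None
```

The job is handed in: all four bottles stand upright in the rings of their own stands, none tipped over, with the gripper clear and about 35 s used of the 128 s allowed.

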